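Load the UV box, latch its lamp hood and set the timer

TASK

Load the UV box for a decontamination run: set every glass vial down in the tray with the blue mat and every loose coloured or white screw cap in the bare steel tray, without dropping the glass. Then put the lamp hood on and press it fully home under both spring catches, give its handle a firm upward tug to make sure both catches hold (press it home again if it lifts free), and only then turn the timer knob until its white pointer stands at the red mark. Leave the red mark as it is and do not disturb the two bottles or the wide jar cap standing about.

Things in the scene. Friction and masses are not known exactly. Their poses are not given: they have to be found in the camera images.
- unit: The UV box's base unit, fixed: a housing 226 mm wide with a flat aluminium deck (130 mm deep, 40 mm above the bench) at the back and a white timer console (88 mm deep, 78 mm high) at its front. Origin on the bench under the deck's centre; x points from console to deck, y left. Four tapered studs 26 mm tall on the deck (x +-52, y +-90 mm) guide the hood's inner corners.
- catch_left: Steel spring catch with a red tip at the deck's left (+y) side, 119 mm from its centre, reaching 69 mm above the bench; origin on its pivot. Its sloped nose is pushed out by the hood's flange as the hood is pressed down and springs back over it, leaving 2 mm of play. The hood's own weight does not close the catches; pressing it home takes 5 to 15 N.
- catch_right: The same spring catch at the right (-y) side of the deck.
- mat_tray_floor (a point): Centre of the inner floor (101 (x) by 78 (y) mm, 42.5 mm above the bench) of the shallow steel tray with a blue ribbed mat, for the glass vials. It is fixed on the deck beside the other tray, left or right; its rim is 21.5 mm above this floor, 2.5 mm thick. Axes as the unit's.
- steel_tray_floor (a point): The same point of the other tray, alike in size, with a bare perforated steel floor, for the screw caps.
- hood_handle (a point): Centre of the grip bar of the loose lamp hood: a white box with amber windows, open below, 126 (x) by 202 (y) by 95 mm, 0.3 to 0.4 kg. The black bar is 18 (x) by 128 (y) by 20 (z) mm, its centre 129 mm above the hood's lower edge, 24 mm free below it. The hood starts on the bench; home, it sits centred over the unit's origin, long side along the unit's y, this point 169 mm above the bench.
- timer (a joint): Angle of the timer knob, rad, growing clockwise seen from above; 0: its white pointer line points away from the console toward the deck (+x of the base unit). Range 0 to 5.2; it stays where it is left (about 0.045 N m of friction).
- timer_grip (a point): On the axis of the timer knob, 110 mm above the bench, where to hold it: a black ribbed round knob 37 mm in diameter, its grip 87 to 115 mm above the bench (a skirt 49 mm wide below), on the console 132 mm before the unit's origin. The x axis points along the white pointer line.
- timer_pointer (a point): Point on the knob's white pointer line, 24 mm from the knob's axis.
- index_ring (a joint): Angle of the red mark on the aluminium ring round the knob, in the same sense and from the same zero as the timer. It is stiff and shall stay as found.
- red_mark (a point): Point on the radial line of the red mark, 24 mm from the knob's axis (the mark itself is 4 mm wide and runs from 25 to 38 mm); level with the pointer's point.
- vial_tall_mid (a point): Centre of a glass sample vial with a dark navy cap and white label, 22 mm in diameter (over the cap) and 78 mm tall, standing on the bench; centre half-way up, z along the vial. May be absent.
- vial_slim_mid (a point): Centre of a glass sample vial with a dark navy cap and white label, 18 mm in diameter (over the cap) and 48 mm tall, standing on the bench; centre half-way up, z along the vial. May be absent.
- vial_short_mid (a point): Centre of a glass sample vial with a dark navy cap and white label, 19 mm in diameter (over the cap) and 42 mm tall, standing on the bench; centre half-way up, z along the vial. May be absent.
- cap_red_mid (a point): Centre of a loose red screw cap, ribbed, 40 mm in diameter and 24 mm tall, lying closed side up on the bench; centre half-way up. May be absent.
- cap_blue_mid (a point): Centre of a loose blue screw cap, ribbed, 40 mm in diameter and 24 mm tall, lying closed side up on the bench; centre half-way up. May be absent.
- cap_white_mid (a point): Centre of a loose white screw cap, ribbed, 40 mm in diameter and 24 mm tall, lying closed side up on the bench; centre half-way up. May be absent.
- reagent_bottle: white bottle with a red cap, 57 mm wide, 107 mm tall, standing behind, between the UV box and the hood's first place; a bystander (origin under its centre)
- spare_bottle: white bottle with a white cap, 61 mm wide, 126 mm tall, at the back right; a bystander (origin under its centre)
- jar_cap: wide white jar cap, 60 mm wide, 22 mm tall, lying open side up near the front edge of the bench; a bystander that does not go into the UV box (origin under its centre)
Not all that is in view belongs to the job. What is shaped like the part that bears cap_red_mid but turquoise is not meant.

How it is judged:
On the way, in this order (a step that is already met when the one before it is completed fails the run):
1. every vial and cap is in its tray and the hood sits fully home on the deck (x of vial_tall_mid in the frame of mat_tray_floor between -0.05 and 0.05 m and y of vial_tall_mid in the frame of mat_tray_floor between -0.0385 and 0.0385 m and z of vial_tall_mid in the frame of mat_tray_floor between 0 and 0.045 m and x of vial_slim_mid in the frame of mat_tray_floor between -0.05 and 0.05 m and y of vial_slim_mid in the frame of mat_tray_floor between -0.0385 and 0.0385 m and z of vial_slim_mid in the frame of mat_tray_floor between 0 and 0.045 m and x of vial_short_mid in the frame of mat_tray_floor between -0.05 and 0.05 m and y of vial_short_mid in the frame of mat_tray_floor between -0.0385 and 0.0385 m and z of vial_short_mid in the frame of mat_tray_floor between 0 and 0.045 m and x of cap_red_mid in the frame of steel_tray_floor between -0.05 and 0.05 m and y of cap_red_mid in the frame of steel_tray_floor between -0.0385 and 0.0385 m and z of cap_red_mid in the frame of steel_tray_floor between 0 and 0.045 m and x of cap_blue_mid in the frame of steel_tray_floor between -0.05 and 0.05 m and y of cap_blue_mid in the frame of steel_tray_floor between -0.0385 and 0.0385 m and z of cap_blue_mid in the frame of steel_tray_floor between 0 and 0.045 m and x of cap_white_mid in the frame of steel_tray_floor between -0.05 and 0.05 m and y of cap_white_mid in the frame of steel_tray_floor between -0.0385 and 0.0385 m and z of cap_white_mid in the frame of steel_tray_floor between 0 and 0.045 m and z of hood_handle in the frame of unit between 0.165 and 0.1705 m and angle between hood_handle's own z axis and vertical below 0.035 rad and x of hood_handle in the frame of unit between -0.006 and 0.006 m and y of hood_handle in the frame of unit between -0.006 and 0.006 m and angle between the y axis of hood_handle and the y axis of unit, either way round below 0.06 rad), for 0.3 s.
2. the held hood is tugged upward until both catches bear, and stays in (z of hood_handle in the frame of unit between 0.165 and 0.175 m and angle between hood_handle's own z axis and vertical below 0.035 rad and x of hood_handle in the frame of unit between -0.006 and 0.006 m and y of hood_handle in the frame of unit between -0.006 and 0.006 m and angle between the y axis of hood_handle and the y axis of unit, either way round below 0.06 rad and z of hood_handle in the frame of unit above 0.17 m and contact force between hood and catch_left above 1.2 N and contact force between hood and catch_right above 1.2 N and contact force between the fingers and hood above 2 N), for 0.15 s.
3. the timer's pointer stands at the red mark (distance between timer_pointer and red_mark below 0.003 m), for 0.2 s.
At the end, for the whole second after the job is handed in: every vial lies or stands in the blue-matted tray and every cap in the steel tray, the hood is level and fully home (within 2.5 mm) under both catches, and the timer's pointer is within about 7 degrees (3 mm at 24 mm radius) of the red mark (x of vial_tall_mid in the frame of mat_tray_floor between -0.05 and 0.05 m and y of vial_tall_mid in the frame of mat_tray_floor between -0.0385 and 0.0385 m and z of vial_tall_mid in the frame of mat_tray_floor between 0 and 0.045 m and x of vial_slim_mid in the frame of mat_tray_floor between -0.05 and 0.05 m and y of vial_slim_mid in the frame of mat_tray_floor between -0.0385 and 0.0385 m and z of vial_slim_mid in the frame of mat_tray_floor between 0 and 0.045 m and x of vial_short_mid in the frame of mat_tray_floor between -0.05 and 0.05 m and y of vial_short_mid in the frame of mat_tray_floor between -0.0385 and 0.0385 m and z of vial_short_mid in the frame of mat_tray_floor between 0 and 0.045 m and x of cap_red_mid in the frame of steel_tray_floor between -0.05 and 0.05 m and y of cap_red_mid in the frame of steel_tray_floor between -0.0385 and 0.0385 m and z of cap_red_mid in the frame of steel_tray_floor between 0 and 0.045 m and x of cap_blue_mid in the frame of steel_tray_floor between -0.05 and 0.05 m and y of cap_blue_mid in the frame of steel_tray_floor between -0.0385 and 0.0385 m and z of cap_blue_mid in the frame of steel_tray_floor between 0 and 0.045 m and x of cap_white_mid in the frame of steel_tray_floor between -0.05 and 0.05 m and y of cap_white_mid in the frame of steel_tray_floor between -0.0385 and 0.0385 m and z of cap_white_mid in the frame of steel_tray_floor between 0 and 0.045 m and z of hood_handle in the frame of unit between 0.165 and 0.1715 m and angle between hood_handle's own z axis and vertical below 0.035 rad and x of hood_handle in the frame of unit between -0.006 and 0.006 m and y of hood_handle in the frame of unit between -0.006 and 0.006 m and angle between the y axis of hood_handle and the y axis of unit, either way round below 0.06 rad and distance between timer_pointer and red_mark below 0.003 m and linear speed of hood below 0.02 m/s and velocity of joint timer below 0.05 rad/s); the robot touches nothing.
It fails at once if the red mark is shifted (by more than 4 mm) (distance of red_mark from where it was at the start of the episode above 0.004 m).
It fails at once if a bystander (either bottle or the wide jar cap) is shifted by 3 cm or tipped (distance of any of reagent_bottle, spare_bottle, jar_cap from where it was at the start of the episode above 0.03 m or angle between any of reagent_bottle, spare_bottle, jar_cap's own z axis and vertical above 0.5 rad).
It fails at once if a glass vial is dropped (falls freely faster than 0.9 m/s) ((linear speed of vial_tall above 0.9 m/s and contact force between the fingers and vial_tall below 0.02 N) or (linear speed of vial_slim above 0.9 m/s and contact force between the fingers and vial_slim below 0.02 N) or (linear speed of vial_short above 0.9 m/s and contact force between the fingers and vial_short below 0.02 N)).
Of vial_tall, cap_red, vial_slim, cap_blue, vial_short, cap_white only 4 to 6 are there at a start; the rules pass over those that are not, and their reading is None.
At some moment in a run one of cap_red, cap_blue, cap_white, hood may be knocked a few centimetres aside while the robot is not near it.
It also fails if it takes over 208 s, if anything falls off the work surface, if the arm or the gripper's body presses on something with over 40 N, if the wrist force passes 120 N, or if a joint passes its speed limit or range.

ROBOT

A 6-joint arm with a two-finger parallel gripper is mounted at the origin on a cart in front of the work surface, level with it; the furniture and walls round the work are solid. World frame = base frame: x ahead of the robot, y to its left, z up, the work surface at z = 0. Lengths are in m, angles in rad, forces in N, time in s.
With the tool pointing down it reaches from about 0.425 to 0.95 m from the base axis. Payload 3.5 kg.
Tool frame: the origin (TCP) lies midway between the tips of the shut fingers; the grasp point (between the pads) lies 19 mm behind it; z points along the fingers, y is the direction in which the jaws open and shut (so a half turn about z gives the same grasp; the last joint's range is limited). The gripper opens to 85 mm and grips with 20 to 120 N. Pads are 22 mm wide; open, the fingers measure 114 mm over their backs; the gripper's body (76 mm by 85 mm) begins 54 mm behind the grasp point. The pads swing forward as they close: fully open they stand 13 mm farther back than shut.
Start: joints at [-1.494, 0.286, 1.577, -0, 1.279, -0.15], TCP at [0.152, -0.658, 0.231] pointing down, gripper open.
Joint ranges: [-2.77, 2.77], [-0.9, 2.22], [0.21, 2.48], [-1.53, 4.67], [0.24, 2.81], [-2.84, 2.84]. Speed limits (rad/s): [2.79, 2.79, 3.14, 3.14, 3.14, 3.14].

INTERFACE

Orientations are given as a unit quaternion [x, y, z, w].
In Python, from plant import ctrl gives the robot as it stands.
- The arm moves only by the tool apply_moves, never from a script. Its argument "moves" is a list that holds one entry, the list of rows, each a list of 7 numbers: the shift along the tool's x, y, z in m, then the turn, a rotation vector about the tool's x, y, z in degrees, then the gripper's target within -1 to 1 (shut at 1, half-way at 0, fully open at -1). In form: [[[tx, ty, tz, ax, ay, az, hand], ...]]. A call has 1 to 12 rows; each row shifts and turns the pose as measured when the row begins, along the tool's axes as they then stand; what a row does not reach is not made up. A row lasts 1/10 s, in which the tool goes at most 50 mm and 8.59 degrees, less where a joint would pass 70% of its speed; a pose out of reach is approached as far as the arm can. A call with a gripper value outside its range is refused whole. The fingers move at their own pace and stop on an object; "force" is the grip in N (left out, the last holds). Time passes only in rows, so rows that do not move let the fingers close. It gives the time, the measured TCP pose, the force and the opening at its end, in the units of the state.
- ctrl.get_state(): the state, without advancing time (a new reading comes with each control period).
- ctrl.read_camera(name): name is "side" or "top"; returns the picture (400x640x3 uint8, red, green, blue); there is no depth.
- ctrl.get_calibration(name): a dict with "camera_matrix" (3x3 intrinsics, pixels), "cam_to_world" (4x4, takes a point from camera to world coordinates). Camera axes: x right, y up, looking along -z (the intrinsics and any distortion apply to the point x, -y, -z); pixel columns grow to the right and rows downward; lengths in m; the calibration is good to about 2 mm. A picture is of the moment at which its call begins. get_calibration takes no time and is no camera call.
- ctrl.sign_off(): hands the job in, once; it reports no verdict.
The state is a dict: "time": time; "qpos": joint angles; "dq": joint speeds; "joint_efforts": joint torques, N m; "eef_pos": TCP position; "tcp_rot": TCP orientation; "contact_force": force on the tool from outside, world axes, zero at the start; "wrist_torque": the same for the moment, N m; "opening": opening from 0.0 (shut) to 1.0 (fully open).
Only numpy, scipy, OpenCV 4.12 (cv2) and the standard library are available. Lean on these libraries where they do the work, as an engineer would, in place of code of your own. Each camera call takes 0.05 s, during which the arm holds its last target. There are 200 camera calls.

## Working session

There is one attempt and no reset: what is moved stays moved. The work goes in short steps, Python scripts to look and compute and a tool call to move; the robot and the scene stay as the last step left them, time stands still between calls to the robot, and variables do not carry over. Pictures are saved under pics/ and viewed, about 12 in all and at most 16, crops included, and the job is handed in when it is done.

Besides the shell and the picture viewer there is one more tool, called after "Emit:" by a JSON object that holds its "fn" and its "kwargs", one argument or row to a line. apply_moves: Moves the arm, as the interface text tells. Its arguments: {"type":"object","properties":{"moves":{"type":"array","items":{"type":"array","items":{"type":"array","items":{"type":"number"}}}},"force":{"type":"number"}},"required":["moves"]}

```bash
mkdir -p pics; ls
cat > h.py <<'E'
import numpy as np, cv2
from plant import ctrl
def snap(cam,name,crop=None,scale=1):
    im=ctrl.read_camera(cam)
    np.save('pics/last_%s.npy'%cam,im)
    if crop: im=im[crop[1]:crop[3],crop[0]:crop[2]]
    if scale!=1: im=cv2.resize(im,None,fx=scale,fy=scale,interpolation=cv2.INTER_CUBIC)
    cv2.imwrite('pics/'+name,im[:,:,::-1]); return im
def world(cam,u,v,z):
    c=ctrl.get_calibration(cam); K=np.array(c['camera_matrix']); T=np.array(c['cam_to_world'])
    d=np.linalg.inv(K)@[u,v,1]; d=T[:3,:3]@[d[0],-d[1],-d[2]]; o=T[:3,3]
    return o+d*(z-o[2])/d[2]
def pix(cam,p):
    c=ctrl.get_calibration(cam); K=np.array(c['camera_matrix']); T=np.array(c['cam_to_world'])
    q=T[:3,:3].T@(np.array(p)-T[:3,3]); q=K@[q[0],-q[1],-q[2]]; return q[:2]/q[2]
E
python3 - <<'E'
from h import *
a=snap('top','t0.png');b=snap('side','s0.png')
for c in('top','side'):print(ctrl.get_calibration(c))
print(ctrl.get_state())
E
```

```text
pics
{'camera_matrix': array([[445.95045822,   0.        , 322.85167479],
       [  0.        , 445.95045822, 198.40816266],
       [  0.        ,   0.        ,   1.        ]]), 'cam_to_world': array([[ 6.47077307e-03,  9.86573484e-01, -1.63189734e-01,
         3.62901398e-01],
       [-9.99978822e-01,  6.49774353e-03, -3.68494721e-04,
         9.09986227e-03],
       [ 6.96817916e-04,  1.63188662e-01,  9.86594636e-01,
         1.26360893e+00],
       [ 0.00000000e+00,  0.00000000e+00,  0.00000000e+00,
         1.00000000e+00]])}
{'camera_matrix': array([[400.93369717,   0.        , 318.54679539],
       [  0.        , 400.93369717, 202.56761001],
       [  0.        ,   0.        ,   1.        ]]), 'cam_to_world': array([[ 0.84176787,  0.35392136, -0.40763528,  0.14782031],
       [-0.53943273,  0.52213747, -0.66059427, -0.6064383 ],
       [-0.02095677,  0.77595884,  0.63043532,  0.70476008],
       [ 0.        ,  0.        ,  0.        ,  1.        ]])}
{'time': 0.1, 'qpos': array([-1.49400014e+00,  2.87129446e-01,  1.57802822e+00, -7.48193282e-06,
        1.27863522e+00, -1.50008200e-01]), 'dq': array([-0.00081999, -0.00282386, -0.00442991,  0.00012051, -0.0012884 ,
        0.00092429]), 'joint_efforts': array([ 1.10431050e-03, -4.07292151e+01, -2.93698525e+01, -1.27864773e-04,
        3.39191589e-03,  6.58582437e-06]), 'eef_pos': array([ 0.15175882, -0.65710169,  0.23005189]), 'tcp_rot': array([ 9.93576136e-01,  1.13160295e-01,  3.66829682e-05, -1.09950895e-03]), 'contact_force': array([-0.35091975, -0.1615298 , -0.66938099]), 'wrist_torque': array([ 0.03181934, -0.01026099,  0.04412824]), 'opening': 1.0013322784147067}
```

View pics/t0.png

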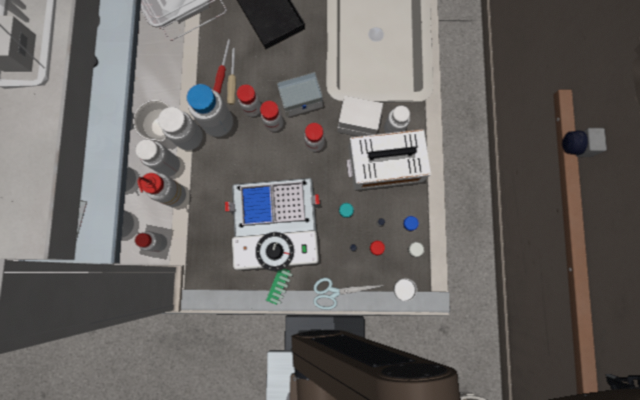

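View pics/s0.png

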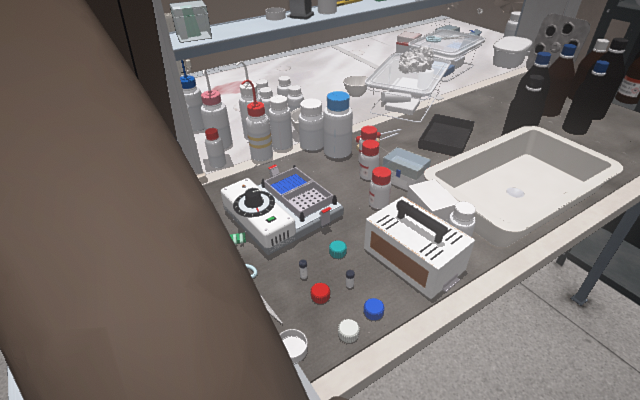

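Vials could be the dark dots at top (381,222) and (353,247). Caps: red (377,247), blue (411,223), white (417,249). Look-alikes are the turquoise cap (346,210), the jar cap (404,289), the spare bottle's cap (400,115) and the red bottle cap (314,131); none of these is meant. Next, one close crop to check.

Run:
```python
from h import *
im=np.load('pics/last_top.npy')[120:300,225:435]
cv2.imwrite('pics/t0c.png',cv2.resize(im,None,fx=3.8,fy=3.3,interpolation=cv2.INTER_CUBIC)[:,:,::-1])
im=np.load('pics/last_side.npy')[150:360,210:480]
cv2.imwrite('pics/s0c.png',cv2.resize(im,None,fx=2.8,fy=2.8,interpolation=cv2.INTER_CUBIC)[:,:,::-1])
for n,u,v,z in [('red',377,247,.024),('blue',411,223,.024),('white',417,249,.024),('turq',346,210,.024),('vA',381,222,.045),('vB',353,247,.045),('jar',404,289,.022),('knob',274,251,.11),('handle',393,153,.14),('reag',314,131,.107),('spare',400,115,.126)]:
  print(n,world('top',u,v,z).round(3))
for n,u,v,z in [('vB303,263',303,263,.045),('vA',350,273,.045),('red',320,292,.024)]:print(n,world('side',u,v,z).round(3))
```

```text
red [ 0.433 -0.141  0.024]
blue [ 0.5   -0.237  0.024]
white [ 0.428 -0.252  0.024]
turq [ 0.535 -0.056  0.024]
vA [ 0.5   -0.151  0.045]
vB [ 0.431 -0.073  0.045]
jar [ 0.319 -0.214  0.022]
knob [0.416 0.134 0.11 ]
handle [ 0.67  -0.172  0.14 ]
reag [0.738 0.035 0.107]
spare [ 0.778 -0.195  0.126]
vB303,263 [ 0.432 -0.074  0.045]
vA [ 0.501 -0.154  0.045]
red [ 0.429 -0.147  0.024]
```

View pics/t0c.png

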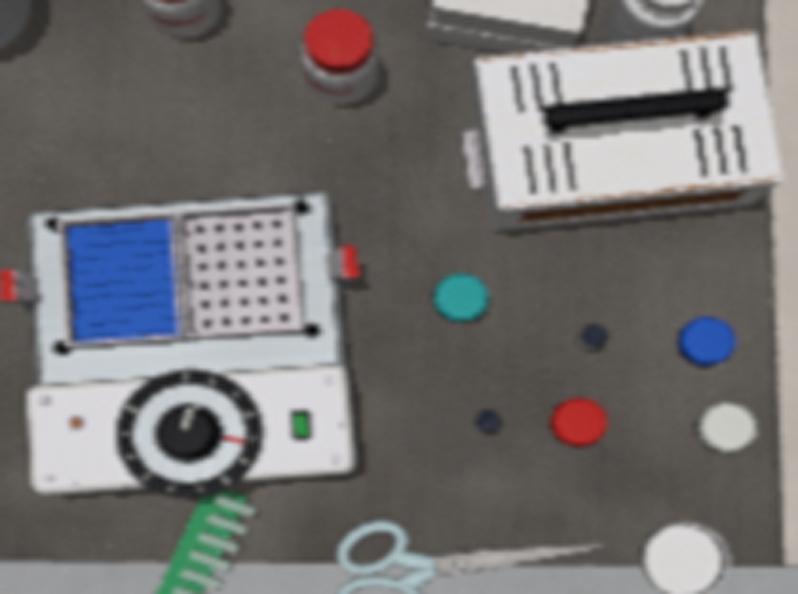

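View pics/s0c.png

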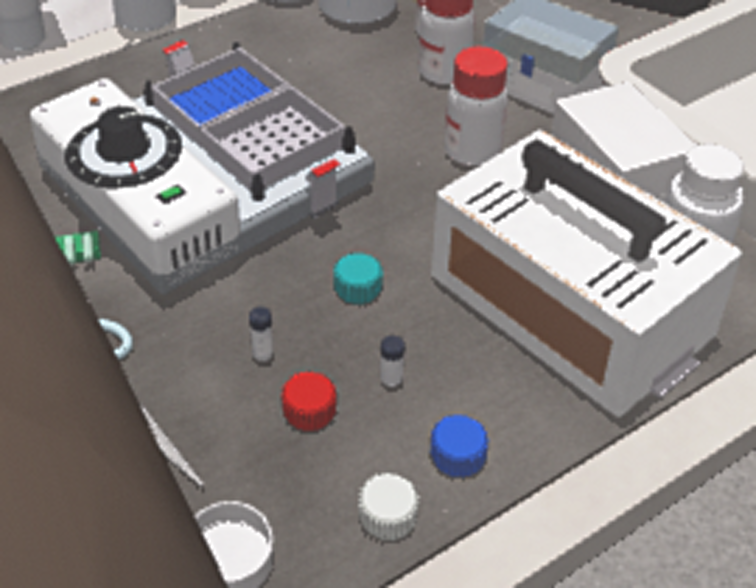

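Five parts are present: two vials (A at top 381,222; B at 353,247) and three caps. The turquoise cap is left alone. Next I fit the unit, hood and dial poses.

Run:
```python
from h import *
from scipy.optimize import least_squares
f=lambda u,v:(225+u/3.8,120+v/3.3)
st=[((52,-0),0)]
obs=[((52,223),(.052,.09)),((302,207),(.052,-.09)),((62,347),(-.052,.09)),((312,330),(-.052,-.09))]
W=np.array([world('top',*f(*p),.064)[:2] for p,_ in obs]); L=np.array([q for _,q in obs])
def tr(p,L):c,s=np.cos(p[2]),np.sin(p[2]);return p[:2]+L@np.array([[c,s],[-s,c]])
r=least_squares(lambda p:(tr(p,L)-W).ravel(),[.55,.13,.08]);p=r.x
print('unit',p.round(4),'res mm',(r.fun*1e3).round(1))
k=tr(p,np.array([-.132,0]));print('knob pred',k.round(3),'meas',world('top',*f(187,432),.115)[:2].round(3))
print('matL',tr(p,np.array([0,.0405])).round(3),'steel',tr(p,np.array([0,-.0405])).round(3))
print('mat meas',world('top',*f(121,280),.0425).round(3),'steel',world('top',*f(243,270),.0425).round(3))
a=world('top',*f(547,118),.139);b=world('top',*f(726,98),.139);d=a-b
print('handle',((a+b)/2).round(3),'len',np.hypot(*d[:2]).round(3),'yaw',np.arctan2(-d[0],d[1]).round(3))
m=world('top',*f(233,440),.088)[:2]-k;print('mark r',np.hypot(*m).round(3),'cw ang',(p[2]-np.arctan2(m[1],m[0])).round(3))
q=world('top',*f(188,418),.116)[:2]-k;print('ptr r',np.hypot(*q).round(3),'cw',(p[2]-np.arctan2(q[1],q[0])).round(3))
for n,u,v in[('red',580,418),('blue',707,338),('white',728,424)]:print(n,world('top',*f(u,v),.02)[:2].round(3))
for n,u,v in[('A',594,337),('B',488,421)]:print(n,world('top',*f(u,v),.04)[:2].round(3))
```

```text
unit [0.5457 0.1453 0.0861] res mm [-0.  -0.7  0.7 -0.1 -0.5  1.3 -0.2 -0.6]
knob pred [0.414 0.134] meas [0.416 0.133]
matL [0.542 0.186] steel [0.549 0.105]
mat meas [0.546 0.192 0.042] steel [0.555 0.103 0.042]
handle [ 0.671 -0.171  0.139] len 0.124 yaw 0.138
mark r 0.03 cw ang 1.767
ptr r 0.012 cw 0.191
red [ 0.434 -0.143]
blue [ 0.502 -0.238]
white [ 0.429 -0.251]
A [ 0.5   -0.152]
B [ 0.43  -0.075]
```

Emit:
{"fn": "apply_moves", "kwargs": {
  "moves": [
    [[0,0,0,0,0,6.5,0],[0,0,0,0,0,6.5,0],[0.03,-0.035,0,0,0,0,0],[0.03,-0.035,0,0,0,0,0],[0.03,-0.035,0,0,0,0,0],[0.03,-0.035,0,0,0,0,0],[0.03,-0.035,0,0,0,0,0],[0.03,-0.035,0,0,0,0,0]]
  ],
  "force": 30
}}

```text
time: 0.9
eef_pos: [0.3347, -0.4439, 0.2243]
tcp_rot: [1.0, -0.01, -0.001, -0.005]
contact_force: [0.1, -0.3, 0.4]
opening: 0.501
```

Emit:
{"fn": "apply_moves", "kwargs": {
  "moves": [
    [[0.012,-0.046,0.008,0,0,0,0],[0.012,-0.046,0.008,0,0,0,0],[0.012,-0.046,0.008,0,0,0,0],[0.012,-0.046,0.008,0,0,0,0],[0.012,-0.046,0.008,0,0,0,0],[0.012,-0.046,0.008,0,0,0,0],[0.012,-0.046,0.008,0,0,0,0],[0.01,-0.04,0.008,0,0,0,0],[0,0,0.02,0,0,0,0],[0,0,0,0,0,0,0]]
  ]
}}

```text
time: 1.9
eef_pos: [0.4371, -0.0634, 0.1386]
tcp_rot: [1.0, -0.006, -0.002, -0.006]
contact_force: [0.3, -1.1, -0.2]
opening: 0.5
```

Emit:
{"fn": "apply_moves", "kwargs": {
  "moves": [
    [[-0.006,0.011,0.02,0,0,0,0],[0,0,0.035,0,0,0,0],[0,0,0.01,0,0,0,0],[0,0,0,0,0,0,0]]
  ]
}}

```text
time: 2.3
eef_pos: [0.4325, -0.0758, 0.075]
tcp_rot: [1.0, -0.007, 0.0, -0.005]
contact_force: [-0.3, -0.3, 0.7]
opening: 0.499
```

Run:
```python
from h import *
print(ctrl.get_state()['eef_pos'])
snap('side','s1.png',(240,180,420,360),3.3)
```

```text
[ 0.4325229  -0.07577195  0.07495851]
```

View pics/s1.png

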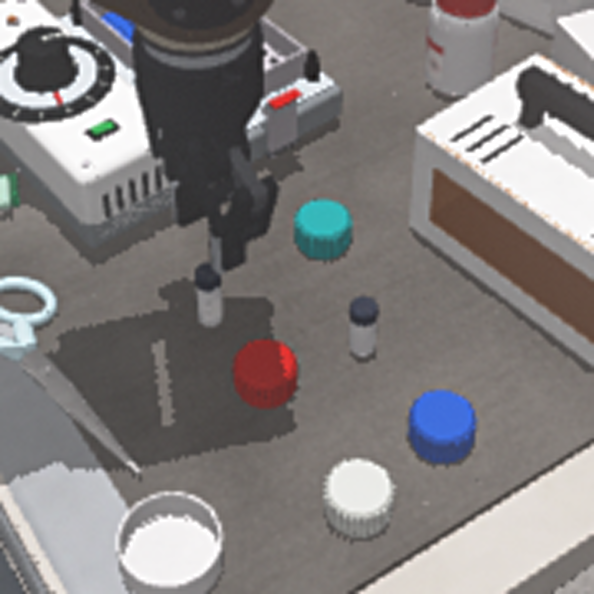

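The gripper stands over vial B at crop (208,295), with nothing else in the way. Descending to grasp it.

Emit:
{"fn": "apply_moves", "kwargs": {
  "moves": [
    [[-0.001,-0.001,0.025,0,0,0,0],[0,0,0.02,0,0,0,0],[0,0,0.01,0,0,0,0],[0,0,0,0,0,0,1],[0,0,0,0,0,0,1],[0,0,0,0,0,0,1],[0,0,0,0,0,0,1]]
  ],
  "force": 30
}}

```text
time: 3.05
eef_pos: [0.4405, -0.079, 0.0296]
tcp_rot: [1.0, -0.008, 0.009, -0.002]
contact_force: [0.1, 1.1, 0.6]
opening: 0.198
```

Emit:
{"fn": "apply_moves", "kwargs": {
  "moves": [
    [[0,0,0,0,0,0,0.3],[0,0,0,0,0,0,0.3],[-0.008,0.002,0,0,0,0,0.3],[-0.003,0.001,0.004,0,0,0,0.3],[-0.002,0,0.003,0,0,0,0.3]]
  ]
}}

```text
time: 3.55
eef_pos: [0.4281, -0.0825, 0.0239]
tcp_rot: [1.0, -0.008, 0.011, -0.001]
contact_force: [0.0, 0.7, -0.6]
opening: 0.348
```

Run:
```python
from h import *
s=ctrl.get_state();print(s['eef_pos'],s['qpos'].round(3),s['tcp_rot'].round(4))
```

```text
[ 0.42810005 -0.08251057  0.02386623] [-0.43   0.041  2.291  0.015  0.79   1.146] [ 9.999e-01 -7.700e-03  1.120e-02 -7.000e-04]
```

Emit:
{"fn": "apply_moves", "kwargs": {
  "moves": [
    [[0.001,-0.004,0.001,0,0,0,0.3],[0,0,0,0,0,0,1],[0,0,0,0,0,0,1],[0,0,0,0,0,0,1],[0,0,-0.03,0,0,0,1],[0,0,-0.04,0,0,0,1],[0,0,-0.04,0,0,0,1],[0,0,0,0,0,0,1]]
  ]
}}

```text
time: 4.35
eef_pos: [0.4248, -0.0775, 0.1338]
tcp_rot: [1.0, -0.008, 0.008, -0.002]
contact_force: [0.7, -0.1, -0.3]
opening: 0.192
```

Run:
```python
from h import *
print(ctrl.get_state()['opening'])
snap('side','s2.png',(220,140,440,340),2.7)
```

```text
0.19235634695359208
```

View pics/s2.png

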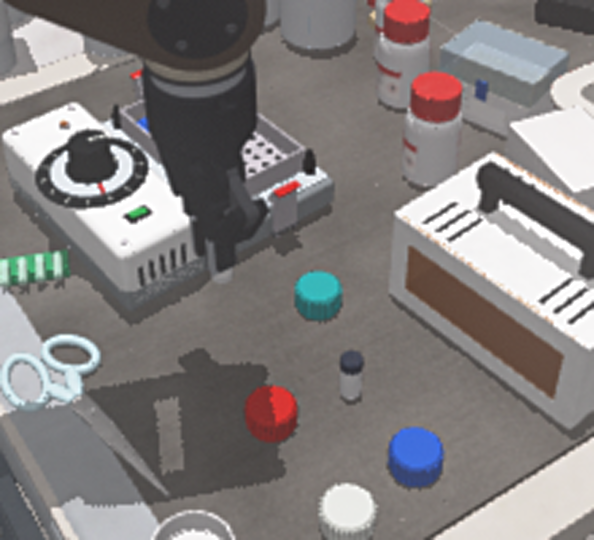

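Emit:
{"fn": "apply_moves", "kwargs": {
  "moves": [
    [[0.02,-0.036,-0.002,0,0,0,1],[0.02,-0.036,0,0,0,0,1],[0.02,-0.036,0,0,0,0,1],[0.02,-0.036,0,0,0,0,1],[0.02,-0.036,0,0,0,0,1],[0.02,-0.036,0,0,0,0,1],[0.018,-0.036,0,0,0,0,1],[0,0,0,0,0,0,1],[0,0,0,0,0,0,1]]
  ]
}}

```text
time: 5.3
eef_pos: [0.5638, 0.1816, 0.1197]
tcp_rot: [1.0, -0.01, -0.005, -0.002]
contact_force: [-0.5, -1.2, -1.6]
opening: 0.193
```

Emit:
{"fn": "apply_moves", "kwargs": {
  "moves": [
    [[0.003,-0.006,0.02,0,0,0,1],[0,0,0.015,0,0,0,1],[0,0,0.01,0,0,0,1],[0,0,0.004,0,0,0,1],[0,0,0,0,0,0,1]]
  ]
}}

```text
time: 5.8
eef_pos: [0.5631, 0.1842, 0.0649]
tcp_rot: [1.0, -0.012, -0.008, -0.001]
contact_force: [0.3, 0.1, -0.3]
opening: 0.197
```

Emit:
{"fn": "apply_moves", "kwargs": {
  "moves": [
    [[0,0,0.001,0,0,0,0.5],[0,0,0,0,0,0,0.3],[0,0,0,0,0,0,0.2],[0,0,0,0,0,0,0.2],[0,0,-0.03,0,0,0,0.1],[0,0,-0.04,0,0,0,0],[0,0,-0.01,0,0,0,0]]
  ]
}}

```text
time: 6.5
eef_pos: [0.5639, 0.1829, 0.1463]
tcp_rot: [1.0, -0.012, -0.009, -0.001]
contact_force: [-0.6, 0.6, 0.6]
opening: 0.497
```

Emit:
{"fn": "apply_moves", "kwargs": {
  "moves": [
    [[-0.008,0.042,-0.01,0,1,-1.4,0],[-0.008,0.042,0,0,0,0,0],[-0.008,0.042,0,0,0,0,0],[-0.008,0.042,0,0,0,0,0],[-0.008,0.042,0,0,0,0,0],[-0.008,0.042,0,0,0,0,0],[-0.008,0.042,0,0,0,0,0],[-0.008,0.04,0,0,0,0,0],[0,0,0,0,0,0,0],[0,0,0.03,0,0,0,0],[0,0,0,0,0,0,0]]
  ]
}}

```text
time: 7.6
eef_pos: [0.4992, -0.162, 0.1266]
tcp_rot: [1.0, 0.002, 0.005, -0.001]
contact_force: [-0.8, 0.3, -0.9]
opening: 0.496
```

Emit:
{"fn": "apply_moves", "kwargs": {
  "moves": [
    [[0.001,-0.009,0.03,0,-0.6,0,0],[0,0,0.03,0,0,0,0],[0,0,0,0,0,0,0],[0,0,0,0,0,0,0]]
  ]
}}

```text
time: 8.0
eef_pos: [0.5035, -0.1508, 0.069]
tcp_rot: [1.0, 0.003, 0.002, 0.0]
contact_force: [0.4, 0.6, 0.7]
opening: 0.502
```

Emit:
{"fn": "apply_moves", "kwargs": {
  "moves": [
    [[-0.003,0.001,0.02,0,0,0,0],[0,0,0.018,0,0,0,0],[0,0,0.008,0,0,0,0],[0,0,0.003,0,0,0,0],[0,0,0,0,0,0,0]]
  ]
}}

```text
time: 8.5
eef_pos: [0.5076, -0.1532, 0.0286]
tcp_rot: [1.0, 0.005, 0.009, 0.003]
contact_force: [-0.4, -0.3, -0.3]
opening: 0.499
```

Emit:
{"fn": "apply_moves", "kwargs": {
  "moves": [
    [[-0.006,0,0.006,0,-0.9,0.5,0],[-0.002,0,0.004,0,0,0,0],[0,0,0.002,0,0,0,0],[0,0,0,0,0,0,0]]
  ]
}}

```text
time: 8.9
eef_pos: [0.5008, -0.1541, 0.0183]
tcp_rot: [1.0, 0.0, 0.002, 0.005]
contact_force: [0.2, 0.2, -0.1]
opening: 0.501
```

Emit:
{"fn": "apply_moves", "kwargs": {
  "moves": [
    [[0,0,0,0,0,0,1],[0,0,0,0,0,0,1],[0,0,0,0,0,0,1],[0,0,0,0,0,0,1],[0,0,-0.03,0,0,0,1],[0,0,-0.04,0,0,0,1],[0,0,-0.04,0,0,0,1],[0,0,0,0,0,0,1]]
  ]
}}

```text
time: 9.7
eef_pos: [0.4991, -0.1527, 0.1302]
tcp_rot: [1.0, 0.0, -0.0, 0.003]
contact_force: [-0.3, 0.2, 0.3]
opening: 0.204
```

Emit:
{"fn": "apply_moves", "kwargs": {
  "moves": [
    [[0.002,-0.042,0,0,0,0,1],[0.002,-0.042,0,0,0,0,1],[0.002,-0.042,0,0,0,0,1],[0.002,-0.042,0,0,0,0,1],[0.002,-0.042,0,0,0,0,1],[0.002,-0.042,0,0,0,0,1],[0.002,-0.042,0,0,0,0,1],[0.003,-0.04,0,0,0,0,1],[0,0,0,0,0,0,1],[0,0,0,0,0,0,1]]
  ]
}}

```text
time: 10.7
eef_pos: [0.5161, 0.1921, 0.1239]
tcp_rot: [1.0, -0.002, 0.0, 0.005]
contact_force: [-0.2, 0.1, 0.4]
opening: 0.204
```

Emit:
{"fn": "apply_moves", "kwargs": {
  "moves": [
    [[0.002,0.006,0.02,0,0,0,1],[0,0,0.018,0,0,0,1],[0,0,0.01,0,0,0,1],[0,0,0.004,0,0,0,1],[0,0,0,0,0,0,1]]
  ]
}}

```text
time: 11.2
eef_pos: [0.518, 0.1814, 0.0692]
tcp_rot: [1.0, -0.004, -0.0, 0.005]
contact_force: [0.0, -0.7, 0.2]
opening: 0.209
```

Emit:
{"fn": "apply_moves", "kwargs": {
  "moves": [
    [[0,-0.002,0.004,0,0,0,1],[0,0,0.002,0,0,0,1],[0,0,0,0,0,0,0.5],[0,0,0,0,0,0,0.3],[0,0,0,0,0,0,0.2],[0,0,0,0,0,0,0.2],[0,0,-0.03,0,0,0,0.1],[0,0,-0.04,0,0,0,0],[0,0,-0.01,0,0,0,-0.5]]
  ]
}}

```text
time: 12.1
eef_pos: [0.5181, 0.1841, 0.1455]
tcp_rot: [1.0, -0.004, -0.001, 0.006]
contact_force: [1.5, -0.2, 0.3]
opening: 0.653
```

Emit:
{"fn": "apply_moves", "kwargs": {
  "moves": [
    [[-0.01,0.041,0,-0.6,0,0,-0.5],[-0.01,0.041,0,0,0,0,-0.5],[-0.01,0.041,0,0,0,0,-0.5],[-0.01,0.041,0,0,0,0,-0.5],[-0.01,0.041,0,0,0,0,-0.5],[-0.01,0.041,0,0,0,0,-0.5],[-0.01,0.041,0,0,0,0,-0.5],[-0.01,0.038,0,0,0,0,-0.5],[0,0,0,0,0,0,-0.5],[0,0,0.03,0,0,0,-0.5],[0,0,0,0,0,0,-0.5]]
  ]
}}

```text
time: 13.2
eef_pos: [0.4346, -0.152, 0.123]
tcp_rot: [1.0, -0.003, 0.005, 0.011]
contact_force: [0.1, 1.1, -0.5]
opening: 0.752
```

```bash
cat >> h.py <<'E'
def caps(cam='top',z=.014):
    im=ctrl.read_camera(cam); np.save('pics/last_%s.npy'%cam,im)
    hsv=cv2.cvtColor(im,cv2.COLOR_RGB2HSV); R={}
    for n,lo,hi in[('red',(170,120,60),(180,255,255)),('red2',(0,150,60),(5,255,255)),('blue',(108,130,80),(122,255,255)),('white',(0,0,150),(180,50,255))]:
        m=cv2.inRange(hsv,lo,hi); k,_,st,ce=cv2.connectedComponentsWithStats(m)
        for i in range(1,k):
            if 40<st[i,4]<900:
                p=world(cam,*ce[i],z)
                if .35<p[0]<.6 and -.35<p[1]<.05: print(cam,n,st[i,4],ce[i].round(1),p[:2].round(3))
E
python3 - <<'E'
from h import *
caps();caps('side')
E
```

```text
top red2 75 [366.7 232.1] [ 0.474 -0.114]
top blue 78 [412.2 220.1] [ 0.509 -0.243]
side red2 284 [327.6 278.5] [ 0.467 -0.118]
side blue 333 [373.4 308.2] [ 0.502 -0.236]
side white 283 [349.1 328. ] [ 0.433 -0.246]
```

Run:
```python
from h import *
im=np.load('pics/last_side.npy')[150:350,215:435]
im2=np.load('pics/last_top.npy')[170:290,225:435]
a=cv2.resize(im,(440,400));b=cv2.resize(im2,(360,206));o=np.zeros((400,800,3),np.uint8);o[:,:440]=a;o[:206,440:]=b
cv2.imwrite('pics/c1.png',o[:,:,::-1])
```

```text
(no output)
```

View pics/c1.png

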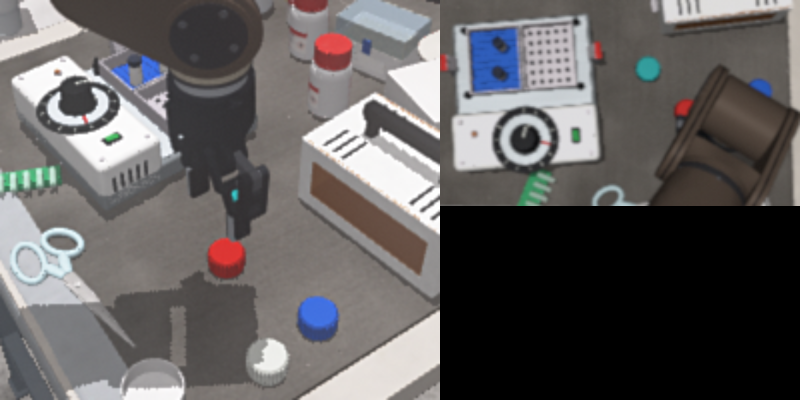

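The red cap was knocked to about (0.467, -0.118); both vials are in the blue tray. I'll go for the red cap where it is now.

Emit:
{"fn": "apply_moves", "kwargs": {
  "moves": [
    [[0.015,-0.016,0,-0.8,-0.5,0,-0.6],[0.016,-0.016,0.02,0,0,0,-0.6],[0,0,0.035,0,0,0,-0.6],[0,0,0,0,0,0,-0.6],[0,0,0,0,0,0,-0.6]]
  ]
}}

```text
time: 13.8
eef_pos: [0.4771, -0.1215, 0.0788]
tcp_rot: [1.0, 0.0, 0.01, 0.023]
contact_force: [0.4, -0.1, 0.8]
opening: 0.802
```

Emit:
{"fn": "apply_moves", "kwargs": {
  "moves": [
    [[-0.009,-0.003,0.02,2.6,-1.1,0,-0.6],[0,0,0.025,0,0,0,-0.6],[0,0,0.01,0,0,0,-0.6],[0,0,0,0,0,0,-0.6]]
  ]
}}

```text
time: 14.2
eef_pos: [0.4743, -0.1214, 0.0312]
tcp_rot: [1.0, 0.001, 0.007, 0.003]
contact_force: [0.4, -0.2, 0.2]
opening: 0.806
```

Emit:
{"fn": "apply_moves", "kwargs": {
  "moves": [
    [[-0.006,-0.002,0.012,0,-0.8,0,-0.6],[-0.002,0,0.01,0,0,0,-0.6],[0,0,0.003,0,0,0,-0.6],[0,0,0,0,0,0,-0.6]]
  ]
}}

```text
time: 14.6
eef_pos: [0.4683, -0.1206, 0.0081]
tcp_rot: [1.0, 0.001, 0.002, 0.005]
contact_force: [0.1, 0.2, -0.4]
opening: 0.801
```

Emit:
{"fn": "apply_moves", "kwargs": {
  "moves": [
    [[0,0,0.003,0,0,0,1],[0,0,0,0,0,0,1],[0,0,0,0,0,0,1],[0,0,0,0,0,0,1],[0,0,-0.03,0,0,0,1],[0,0,-0.04,0,0,0,1],[0,0,-0.04,0,0,0,1],[0,0,0,0,0,0,1]]
  ],
  "force": 40
}}

```text
time: 15.4
eef_pos: [0.4673, -0.1193, 0.1178]
tcp_rot: [1.0, 0.001, 0.001, 0.004]
contact_force: [1.2, -0.4, 1.2]
opening: 0.445
```

Emit:
{"fn": "apply_moves", "kwargs": {
  "moves": [
    [[0.021,-0.04,0,0,0,0,1],[0.021,-0.04,0,0,0,0,1],[0.021,-0.04,0,0,0,0,1],[0.021,-0.04,0,0,0,0,1],[0.022,-0.04,0,0,0,0,1],[0,0,0,0,0,0,1],[0,0,0,0,0,0,1]]
  ]
}}

```text
time: 16.1
eef_pos: [0.577, 0.0863, 0.1147]
tcp_rot: [1.0, -0.001, 0.002, 0.005]
contact_force: [-1.2, 0.4, -0.2]
opening: 0.447
```

Emit:
{"fn": "apply_moves", "kwargs": {
  "moves": [
    [[0.001,-0.002,0.02,0,0,0,1],[0,0,0.02,0,0,0,1],[0,0,0.005,0,0,0,1],[0,0,0,0,0,0,1],[0,0,0,0,0,0,0],[0,0,0,0,0,0,-0.1],[0,0,0,0,0,0,-0.1],[0,0,-0.03,0,0,0,-0.1],[0,0,-0.04,0,0,0,-0.2],[0,0,0,0,0,0,-0.6]]
  ]
}}

```text
time: 17.1
eef_pos: [0.5756, 0.0827, 0.1408]
tcp_rot: [1.0, -0.005, 0.0, 0.005]
contact_force: [0.9, -0.4, 0.7]
opening: 0.754
```

Emit:
{"fn": "apply_moves", "kwargs": {
  "moves": [
    [[-0.009,0.04,0,0.5,0,-0.5,-0.6],[-0.009,0.04,0,0,0,0,-0.6],[-0.009,0.04,0,0,0,0,-0.6],[-0.009,0.04,0,0,0,0,-0.6],[-0.009,0.04,0,0,0,0,-0.6],[-0.009,0.04,0.01,0,0,0,-0.6],[-0.009,0.04,0.01,0,0,0,-0.6],[-0.009,0.038,0.01,0,0,0,-0.6],[0,0,0,0,0,0,-0.6],[0,0,0,0,0,0,-0.6]]
  ]
}}

```text
time: 18.1
eef_pos: [0.4998, -0.2474, 0.1102]
tcp_rot: [1.0, 0.001, 0.003, 0.002]
contact_force: [-0.2, 0.5, 0.0]
opening: 0.803
```

Run:
```python
from h import *
caps('side')
```

```text
side blue 351 [373.4 308.7] [ 0.501 -0.237]
side white 268 [349.  327.8] [ 0.433 -0.246]
```

Emit:
{"fn": "apply_moves", "kwargs": {
  "moves": [
    [[0.001,-0.009,0.03,0,0,0,-0.6],[-0.002,0,0.03,0,0,0,-0.6],[-0.002,0,0.02,0,0,0,-0.6],[-0.001,0,0.005,0,0,0,-0.6],[0,0,0,0,0,0,-0.6]]
  ]
}}

```text
time: 18.65
eef_pos: [0.4998, -0.2335, 0.0255]
tcp_rot: [1.0, 0.005, 0.005, 0.003]
contact_force: [0.4, 0.4, 0.2]
opening: 0.795
```

Emit:
{"fn": "apply_moves", "kwargs": {
  "moves": [
    [[0,0.003,0.012,0,-0.5,0.5,-0.6],[0,0,0.007,0,0,0,-0.6],[0,0,0.002,0,0,0,-0.6],[0,0,0,0,0,0,1],[0,0,0,0,0,0,1],[0,0,0,0,0,0,1],[0,0,0,0,0,0,1],[0,0,-0.03,0,0,0,1],[0,0,-0.04,0,0,0,1],[0,0,-0.04,0,0,0,1],[0,0,0,0,0,0,1]]
  ]
}}

```text
time: 19.75
eef_pos: [0.5016, -0.2364, 0.1197]
tcp_rot: [1.0, 0.001, 0.002, 0.005]
contact_force: [0.7, -0.2, 0.9]
opening: 0.445
```

Emit:
{"fn": "apply_moves", "kwargs": {
  "moves": [
    [[0.003,-0.04,0,0,0,0,1],[0.003,-0.04,0,0,0,0,1],[0.003,-0.04,0,0,0,0,1],[0.003,-0.04,0,0,0,0,1],[0.003,-0.04,0,0,0,0,1],[0.003,-0.04,0,0,0,0,1],[0.003,-0.04,0,0,0,0,1],[0.001,-0.036,0,0,0,0,1],[0,0,0,0,0,0,1],[0,0,0,0,0,0,1]]
  ]
}}

```text
time: 20.75
eef_pos: [0.5227, 0.089, 0.1133]
tcp_rot: [1.0, -0.001, 0.003, 0.006]
contact_force: [0.2, 0.1, -0.4]
opening: 0.444
```

Emit:
{"fn": "apply_moves", "kwargs": {
  "moves": [
    [[-0.002,0.004,0.02,0,0,0,1],[0,0,0.02,0,0,0,1],[0,0,0.004,0,0,0,1],[0,0,0,0,0,0,1],[0,0,0,0,0,0,0],[0,0,0,0,0,0,-0.1],[0,0,0,0,0,0,-0.1],[0,0,-0.03,0,0,0,-0.1],[0,0,-0.04,0,0,0,-0.2],[0,0,0,0,0,0,-0.6]]
  ]
}}

```text
time: 21.75
eef_pos: [0.5213, 0.0785, 0.1417]
tcp_rot: [1.0, -0.007, 0.002, 0.006]
contact_force: [0.1, 0.8, 0.6]
opening: 0.752
```

Emit:
{"fn": "apply_moves", "kwargs": {
  "moves": [
    [[-0.011,0.04,0,0.6,0,-0.6,-0.6],[-0.011,0.04,0,0,0,0,-0.6],[-0.011,0.04,0,0,0,0,-0.6],[-0.011,0.04,0,0,0,0,-0.6],[-0.011,0.04,0,0,0,0,-0.6],[-0.011,0.04,0.01,0,0,0,-0.6],[-0.011,0.04,0.01,0,0,0,-0.6],[-0.011,0.035,0.01,0,0,0,-0.6],[0,0,0,0,0,0,-0.6],[0,0,0,0,0,0,-0.6]]
  ]
}}

```text
time: 22.75
eef_pos: [0.429, -0.2485, 0.1102]
tcp_rot: [1.0, 0.0, 0.004, 0.002]
contact_force: [0.2, 0.1, -0.0]
opening: 0.801
```

Run:
```python
from h import *
caps('side')
im=np.load('pics/last_side.npy')[150:350,215:435]
cv2.imwrite('pics/c2.png',cv2.resize(im,None,fx=3,fy=3)[:,:,::-1])
```

```text
side white 252 [348.3 327.7] [ 0.432 -0.245]
```

View pics/c2.png

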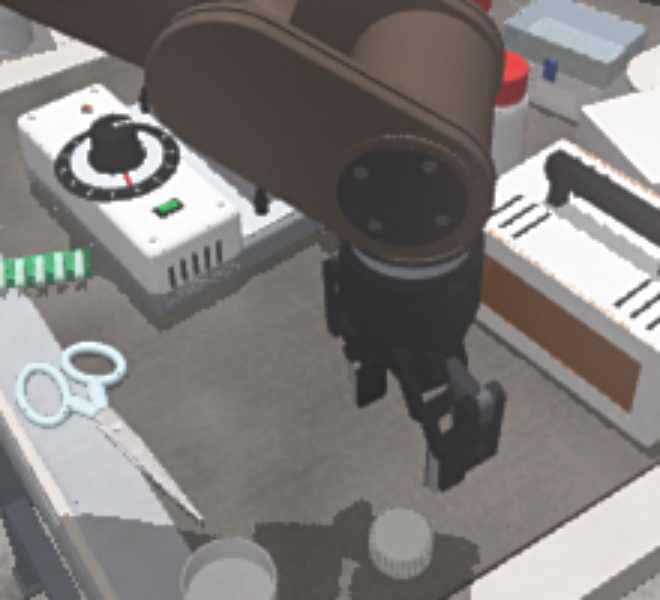

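Emit:
{"fn": "apply_moves", "kwargs": {
  "moves": [
    [[0.003,0.0,0.03,0,-0.4,0,-0.6],[-0.002,0,0.03,0,0,0,-0.6],[-0.002,0,0.02,0,0,0,-0.6],[-0.001,0,0.005,0,0,0,-0.6],[0,0,0,0,0,0,-0.6]]
  ]
}}

```text
time: 23.3
eef_pos: [0.4314, -0.2442, 0.0253]
tcp_rot: [1.0, 0.005, 0.003, 0.004]
contact_force: [0.1, 0.1, 0.6]
opening: 0.802
```

Emit:
{"fn": "apply_moves", "kwargs": {
  "moves": [
    [[0,0.003,0.012,0,0,0.5,-0.6],[0,0,0.007,0,0,0,-0.6],[0,0,0.002,0,0,0,-0.6],[0,0,0,0,0,0,1],[0,0,0,0,0,0,1],[0,0,0,0,0,0,1],[0,0,0,0,0,0,1],[0,0,-0.03,0,0,0,1],[0,0,-0.04,0,0,0,1],[0,0,-0.04,0,0,0,1],[0,0,0,0,0,0,1]]
  ]
}}

```text
time: 24.4
eef_pos: [0.4326, -0.247, 0.1194]
tcp_rot: [1.0, 0.001, 0.005, 0.005]
contact_force: [1.3, -1.3, 0.3]
opening: 0.442
```

Emit:
{"fn": "apply_moves", "kwargs": {
  "moves": [
    [[0.014,-0.044,0,0,0,0,1],[0.014,-0.044,0,0,0,0,1],[0.014,-0.044,0,0,0,0,1],[0.014,-0.044,0,0,0,0,1],[0.014,-0.044,0,0,0,0,1],[0.014,-0.044,0,0,0,0,1],[0.014,-0.044,0,0,0,0,1],[0.014,-0.044,0,0,0,0,1],[0,0,0,0,0,0,1],[0,0,0,0,0,0,1]]
  ]
}}

```text
time: 25.4
eef_pos: [0.548, 0.1158, 0.1137]
tcp_rot: [1.0, -0.002, 0.007, 0.007]
contact_force: [-0.3, -0.8, -0.7]
opening: 0.442
```

Emit:
{"fn": "apply_moves", "kwargs": {
  "moves": [
    [[0,-0.006,0.02,0,-0.7,0,1],[0,0,0.02,0,0,0,1],[0,0,0.004,0,0,0,1],[0,0,0,0,0,0,1],[0,0,0,0,0,0,0],[0,0,0,0,0,0,-0.1],[0,0,0,0,0,0,-0.1],[0,0,-0.03,0,0,0,-0.1],[0,0,-0.04,0,0,0,-0.2],[0,0,-0.03,0,0,0,-0.2],[0,0,-0.03,0,0,0,-0.2]]
  ]
}}

```text
time: 26.5
eef_pos: [0.5482, 0.1151, 0.2016]
tcp_rot: [1.0, -0.007, 0.002, 0.008]
contact_force: [0.4, -0.7, -0.9]
opening: 0.599
```

Emit:
{"fn": "apply_moves", "kwargs": {
  "moves": [
    [[0.01,0.047,-0.01,0.8,0,0,-0.5],[0.01,0.047,0,0,0,0,-0.5],[0.01,0.047,0,0,0,0,-0.5],[0.01,0.047,0,0,0,0,-0.5],[0.01,0.047,0,0,0,0,-0.5],[0,0,0,0,0,-8.5,-0.5],[0,0,0,0,0,-8.5,-0.5],[0,0,0,0,0,-8.5,-0.5],[0,0,0,0,0,-8.5,-0.5],[0,0,0,0,0,-8.5,-0.5],[0,0,0,0,0,-8.5,-0.5],[0,0,0,0,0,-8.5,-0.5]]
  ]
}}

```text
time: 27.7
eef_pos: [0.591, -0.1336, 0.2114]
tcp_rot: [0.866, 0.501, -0.003, 0.001]
contact_force: [0.4, -1.1, -0.6]
opening: 0.748
```

Run:
```python
from h import *
from scipy.spatial.transform import Rotation as R
s=ctrl.get_state();print(R.from_quat(s['tcp_rot']).as_matrix().round(3),s['qpos'].round(2))
a=snap('top','t3.png',(225,110,445,290),3.4)
```

```text
[[ 0.499  0.867 -0.003]
 [ 0.867 -0.499 -0.005]
 [-0.006 -0.    -1.   ]] [-0.39  0.15  1.77 -0.01  1.22  0.14]
```

View pics/t3.png

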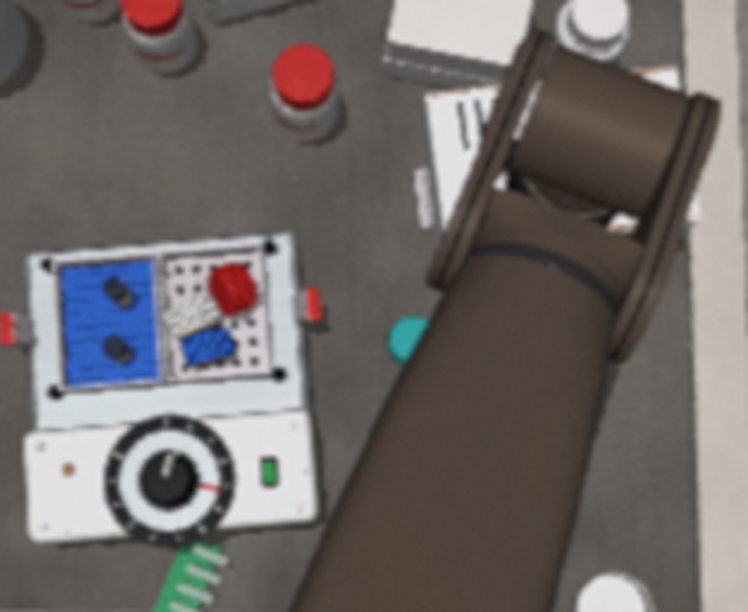

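Run:
```python
from h import *
a=snap('side','s3.png')
b=a[155:255,210:350];c=a[180:300,350:480]
o=np.zeros((500,800,3),np.uint8);o[:,:500]=cv2.resize(b,(500,500//1),interpolation=cv2.INTER_CUBIC)[:500];o[:277,500:]=cv2.resize(c,(300,277),interpolation=cv2.INTER_CUBIC)
cv2.imwrite('pics/s3c.png',o[:,:,::-1])
```

```text
(no output)
```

View pics/s3c.png

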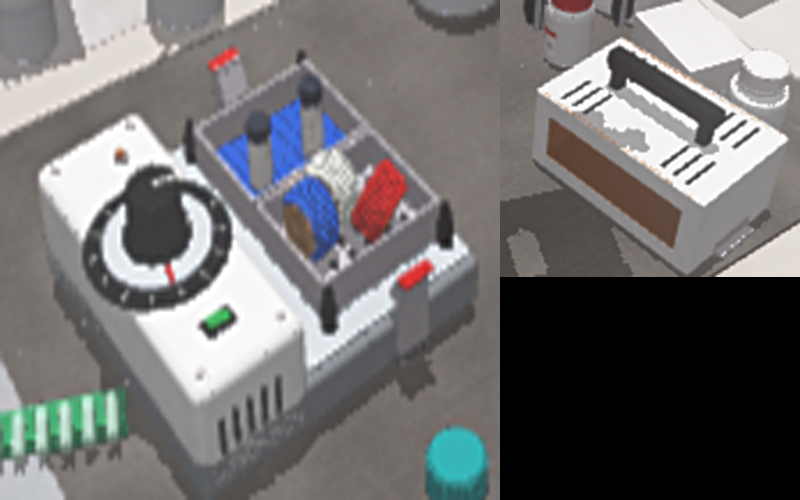

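Run:
```python
from h import *
a=cv2.imread('pics/s0.png');b=cv2.imread('pics/s3.png')
t=a[215:292,365:475]
for n,im in(('s0',a),('s3',b)):
  r=cv2.matchTemplate(im[170:330,320:530],t,cv2.TM_CCOEFF_NORMED);_,v,_,l=cv2.minMaxLoc(r);print(n,v,l[0]+320,l[1]+170)
# bar top centre line from side: ends of the bar's top
for u,v in [(350+117/2.31,180+50/2.31),(350+221/2.31,180+117/2.31)]: print(u,v,world('side',u,v,.139).round(3))
print(pix('side',(.671,-.171,.139)))
g=cv2.cvtColor(b,cv2.COLOR_BGR2GRAY)[195:250,385:455];m=(g<70).astype(np.uint8);k,_,st,ce=cv2.connectedComponentsWithStats(m)
for i in range(1,k):
  if st[i,4]>60:print(st[i],ce[i]+[385,195],world('side',*(ce[i]+[385,195]),.129).round(3))
```

```text
s0 1.0 365 215
s3 0.965282678604126 365 215
400.64935064935065 201.64502164502164 [ 0.667 -0.114  0.139]
445.6709956709957 230.64935064935065 [ 0.679 -0.236  0.139]
[420.16651822 214.94893133]
[ 12   6  51  42 319] [413.         215.15987461] [ 0.667 -0.155  0.129]
```

Emit:
{"fn": "apply_moves", "kwargs": {
  "moves": [
    [[0,0,0,0,0,-7.3,-0.5],[0,0,0,0,0,-7.3,-0.5],[0,0,0,0,0,-7.3,-0.5],[0,0,0,0,0,-7.3,-0.5],[0,0,0,0,0,-7.3,-0.5],[-0.023,0.038,0,0,0,0,-0.5],[-0.023,0.037,0,0,0,0,-0.5],[0,0,0,0,0,0,-0.5],[0,0,0,0,0,0,-0.5]]
  ]
}}

```text
time: 28.7
eef_pos: [0.6651, -0.1709, 0.1998]
tcp_rot: [0.67, 0.742, -0.008, -0.008]
contact_force: [-0.4, 0.5, -0.1]
opening: 0.752
```

Emit:
{"fn": "apply_moves", "kwargs": {
  "moves": [
    [[0,0.006,0.02,-1.3,0,-0.7,-0.5],[0,0,0.03,0,0,0,-0.5],[0,0,0.02,0,0,0,-0.5],[0,0,0.008,0,0,0,-0.5],[0,0,0,0,0,0,-0.5]]
  ]
}}

```text
time: 29.2
eef_pos: [0.6681, -0.1691, 0.1219]
tcp_rot: [0.668, 0.744, 0.0, 0.0]
contact_force: [0.1, 0.2, -0.1]
opening: 0.751
```

```bash
cat >> h.py <<'E'
def err(tgt=None,yaw=None):
    from scipy.spatial.transform import Rotation as R
    s=ctrl.get_state();M=R.from_quat(s['tcp_rot']).as_matrix();p=s['eef_pos']
    psi=np.degrees(np.arctan2(M[1,0],M[0,0]))
    print('pos',p.round(4),'psi',psi.round(2),'zaxis',M[:,2].round(4),'F',s['contact_force'].round(1),'op',round(s['opening'],3),'t',s['time'])
    if tgt is not None: print('shift tool',(M.T@(np.array(tgt)-p)).round(4))
    y=np.radians(psi if yaw is None else yaw);D=np.array([[np.cos(y),np.sin(y),0],[np.sin(y),-np.cos(y),0],[0,0,-1]])
    print('turn tool deg',np.degrees(R.from_matrix(M.T@D).as_rotvec()).round(2))
E
python3 - <<'E'
from h import *
err((.672,-.172,.11),96.6)
snap('side','s4.png',(360,120,500,300),3)
E
```

```text
pos [ 0.6681 -0.1691  0.1219] psi 96.1 zaxis [ 1.e-03  3.e-04 -1.e+00] F [ 0.1  0.2 -0.1] op 0.751 t 29.2
shift tool [-0.0033  0.0036  0.0119]
turn tool deg [ 0.06 -0.01 -0.5 ]
```

View pics/s4.png

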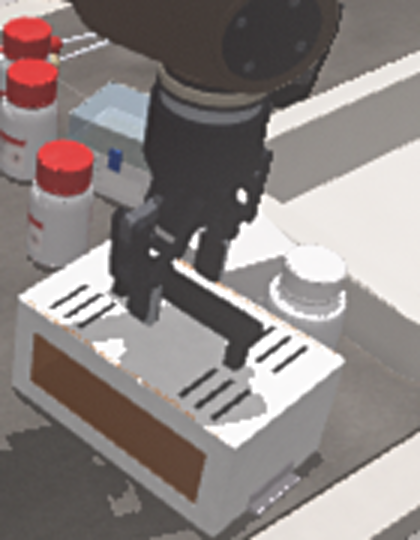

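Emit:
{"fn": "apply_moves", "kwargs": {
  "moves": [
    [[-0.003,0.003,0.007,0,0,-0.5,-0.5],[0,0,0.004,0,0,0,-0.5],[0,0,0,0,0,0,1],[0,0,0,0,0,0,1],[0,0,0,0,0,0,1],[0,0,0,0,0,0,1],[0,0,0,0,0,0,1]]
  ],
  "force": 80
}}

```text
time: 29.95
eef_pos: [0.6748, -0.1731, 0.1169]
tcp_rot: [0.665, 0.747, 0.002, 0.005]
contact_force: [0.5, 0.3, -0.5]
opening: 0.19
```

Run:
```python
from h import *
err((.672,-.172,.11),96.6)
```

```text
pos [ 0.6748 -0.1731  0.1169] psi 96.6 zaxis [ 0.011  -0.0038 -0.9999] F [ 0.5  0.3 -0.5] op 0.19 t 29.95
shift tool [ 0.0014 -0.0028  0.0068]
turn tool deg [0.6  0.29 0.  ]
```

Emit:
{"fn": "apply_moves", "kwargs": {
  "moves": [
    [[0,0,-0.01,0,0,0,1],[0,0,-0.02,0,0,0,1],[0,0,-0.03,0,0,0,1],[0,0,-0.03,0,0,0,1],[0,0,-0.03,0,0,0,1],[0,0,-0.03,0,0,0,1],[0,0,-0.005,0,0,0,1],[0,0,0,0,0,0,1],[0,0,0,0,0,0,1]]
  ]
}}

```text
time: 30.85
eef_pos: [0.668, -0.1705, 0.2688]
tcp_rot: [0.665, 0.747, -0.002, -0.005]
contact_force: [-0.9, -0.2, -3.7]
opening: 0.195
```

Run:
```python
from h import *
err((.5457,.1453,.265),94.93)
snap('side','s5.png')
```

```text
pos [ 0.668  -0.1705  0.2688] psi 96.6 zaxis [-0.0089  0.0038 -1.    ] F [-0.9 -0.2 -3.7] op 0.195 t 30.85
shift tool [ 0.3277 -0.0851  0.0061]
turn tool deg [-0.48 -0.27  1.67]
```

View pics/s5.png

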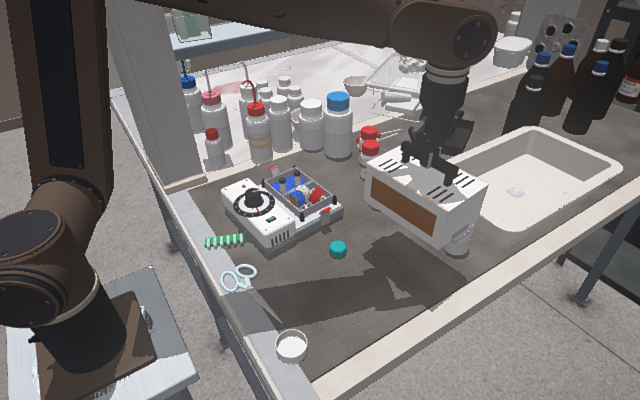

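Run:
```python
from h import *
f=lambda u,v:(225+u/3.8,120+v/3.3)
C=np.array([world('top',*f(*c),.095)[:2] for c in[(478,60),(757,33),(778,178),(500,207)]]);print(C.round(4),C.mean(0).round(4))
y1=C[0]-C[1];y2=C[3]-C[2];x1=C[0]-C[3];x2=C[1]-C[2]
for d in(y1,y2):print(np.hypot(*d).round(4),np.arctan2(-d[0],d[1]).round(3))
for d in(x1,x2):print(np.hypot(*d).round(4),np.arctan2(d[1],d[0]).round(3))
```

```text
[[ 0.7225 -0.0653]
 [ 0.747  -0.2655]
 [ 0.6246 -0.2766]
 [ 0.5993 -0.0803]] [ 0.6733 -0.1719]
0.2017 0.122
0.1979 0.128
0.1242 0.121
0.1229 0.09
```

Emit:
{"fn": "apply_moves", "kwargs": {
  "moves": [
    [[0.036,-0.0095,0,-0.2,-0.1,0.2,1],[0.036,-0.0095,0,0,0,0.2,1],[0.036,-0.0095,0,0,0,0.2,1],[0.036,-0.0095,0,0,0,0.2,1],[0.036,-0.0095,0,0,0,0.2,1],[0.036,-0.0095,0,0,0,0.2,1],[0.036,-0.0095,0,0,0,0.2,1],[0.036,-0.0095,0,0,0,0.2,1],[0.03,-0.008,0,0,0,0,1],[0,0,0,0,0,0,1],[0,0,0,0,0,0,1]]
  ]
}}

```text
time: 32.0
eef_pos: [0.5369, 0.1484, 0.2439]
tcp_rot: [0.677, 0.735, -0.014, -0.021]
contact_force: [0.1, -0.3, -3.5]
opening: 0.192
```

Run:
```python
from h import *
err((.5457,.1453,.245),94.93)
snap('top','t4.png',(225,110,425,290),4)
snap('side','s6.png')
```

```text
pos [0.5369 0.1484 0.2439] psi 94.71 zaxis [-0.0493  0.0077 -0.9988] F [ 0.1 -0.3 -3.5] op 0.192 t 32.0
shift tool [-0.0038  0.0085 -0.0016]
turn tool deg [-2.78 -0.68 -0.2 ]
```

View pics/t4.png

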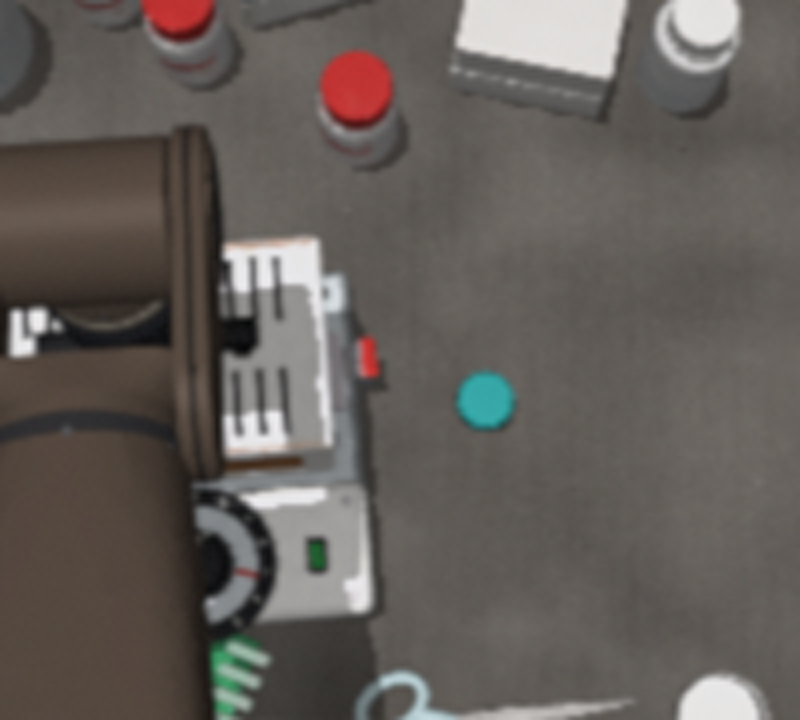

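Emit:
{"fn": "apply_moves", "kwargs": {
  "moves": [
    [[-0.003,0.006,0,-2.9,-0.8,0,1],[0,0,0.01,0,0,0.2,1],[0,0,0.02,0,0,0,1],[0,0,0,0,0,0,1],[0,0,0,0,0,0,1]]
  ]
}}

```text
time: 32.6
eef_pos: [0.5448, 0.1402, 0.2105]
tcp_rot: [0.682, 0.731, -0.001, 0.0]
contact_force: [0.2, -0.1, -3.5]
opening: 0.195
```

Run:
```python
from h import *
err((.5457,.1453,.175),94.93)
snap('top','t5.png')
im=cv2.imread('pics/t5.png');w=(im.min(2)>150)
for v in (175,185,195,205): 
  r=np.where(w[v,285:320])[0];print(v,'right edge',r.max()+285 if len(r) else None)
```

```text
pos [0.5448 0.1402 0.2105] psi 93.98 zaxis [-0.0013 -0.0025 -1.    ] F [ 0.2 -0.1 -3.5] op 0.195 t 32.6
shift tool [0.0051 0.0013 0.0355]
turn tool deg [-0.09  0.14 -0.95]
175 right edge 308
185 right edge 309
195 right edge 310
205 right edge 310
```

Emit:
{"fn": "apply_moves", "kwargs": {
  "moves": [
    [[0.005,0.001,0,0,0,-0.9,1],[0,0,0,0,0,0,1],[0,0,0,0,0,0,1]]
  ]
}}

```text
time: 32.95
eef_pos: [0.5462, 0.1454, 0.2118]
tcp_rot: [0.676, 0.737, -0.001, 0.001]
contact_force: [-0.8, -0.8, -3.8]
opening: 0.195
```

Run:
```python
from h import *
err((.5457,.1453,.175),94.93)
s=ctrl.get_state()['eef_pos']
p=world('top',309.8,190,.1886)[:2]-[.5448,.1402]; y=np.radians(3.98)
print('edge in hood frame',p@[np.cos(y),np.sin(y)],p@[-np.sin(y),np.cos(y)])
im=snap('side','s7.png',(200,100,420,280),3.6)
```

```text
pos [0.5462 0.1454 0.2118] psi 94.92 zaxis [-3.0e-04 -2.4e-03 -1.0e+00] F [-0.8 -0.8 -3.8] op 0.195 t 32.95
shift tool [ 0.0001 -0.0005  0.0368]
turn tool deg [-0.03  0.13 -0.01]
edge in hood frame 0.009710400547000746 -0.09948907447016939
```

View pics/s7.png

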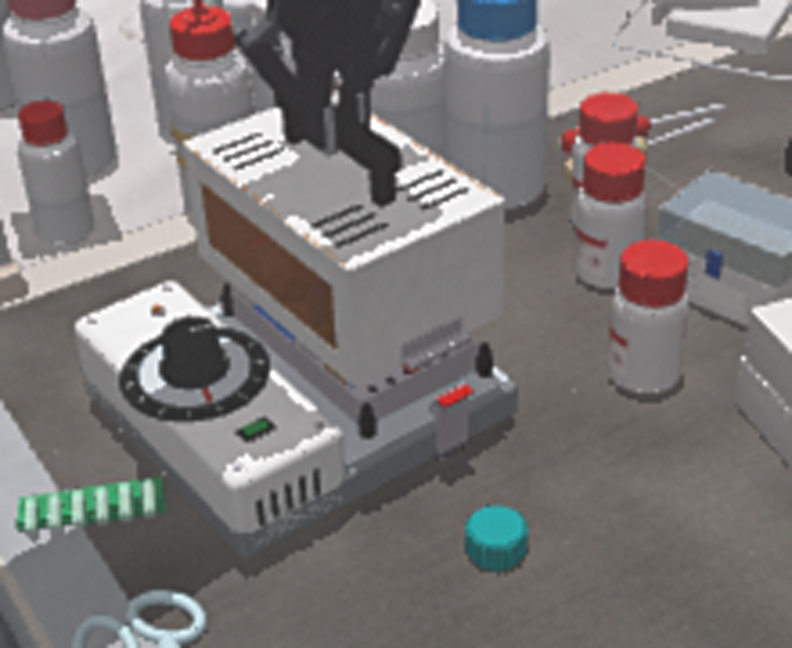

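Emit:
{"fn": "apply_moves", "kwargs": {
  "moves": [
    [[0,0,0.012,0,0,0,1],[0,0,0.01,0,0,0,1],[0,0,0.005,0,0,0,1],[0,0,0,0,0,0,1],[0,0,0,0,0,0,1]]
  ]
}}

```text
time: 33.5
eef_pos: [0.5457, 0.1455, 0.182]
tcp_rot: [0.676, 0.737, -0.001, 0.0]
contact_force: [1.0, 0.2, -4.9]
opening: 0.193
```

Run:
```python
from h import *
err((.5457,.1453,.165),94.93)
```

```text
pos [0.5457 0.1455 0.182 ] psi 94.94 zaxis [-0.001  -0.0023 -1.    ] F [ 1.   0.2 -4.9] op 0.193 t 33.5
shift tool [-0.0002 -0.      0.017 ]
turn tool deg [-0.07  0.13  0.01]
```

Emit:
{"fn": "apply_moves", "kwargs": {
  "moves": [
    [[0,0,0.006,0,0,0,1],[0,0,0.005,0,0,0,1],[0,0,0.004,0,0,0,1],[0,0,0,0,0,0,1]]
  ]
}}

```text
time: 33.9
eef_pos: [0.5478, 0.1457, 0.1692]
tcp_rot: [0.676, 0.737, 0.001, 0.002]
contact_force: [-0.1, -0.1, -3.2]
opening: 0.191
```

Run:
```python
from h import *
err((.5457,.1453,.157),94.93)
```

```text
pos [0.5478 0.1457 0.1692] psi 94.94 zaxis [ 0.0047 -0.0017 -1.    ] F [-0.1 -0.1 -3.2] op 0.191 t 33.9
shift tool [-0.0002 -0.0022  0.0122]
turn tool deg [0.26 0.12 0.01]
```

Emit:
{"fn": "apply_moves", "kwargs": {
  "moves": [
    [[0,-0.001,0.004,0,0,0,1],[0,0,0.004,0,0,0,1],[0,0,0.004,0,0,0,1],[0,0,0.004,0,0,0,1]]
  ]
}}

```text
time: 34.3
eef_pos: [0.5496, 0.146, 0.1562]
tcp_rot: [0.676, 0.737, 0.004, 0.005]
contact_force: [-6.7, -0.6, 19.0]
opening: 0.19
```

Run:
```python
from h import *
err((.5457,.1453,.157),94.93)
```

```text
pos [0.5496 0.146  0.1562] psi 94.94 zaxis [ 1.230e-02 -6.000e-04 -9.999e-01] F [-6.7 -0.6 19. ] op 0.19 t 34.3
shift tool [-0.0003 -0.0039 -0.0008]
turn tool deg [0.7  0.1  0.01]
```

Emit:
{"fn": "apply_moves", "kwargs": {
  "moves": [
    [[0,-0.002,0.004,0.5,0,0,1],[0,-0.001,0.002,0,0,0,1],[0,0,0,0,0,0,1],[0,0,0,0,0,0,1],[0,0,0,0,0,0,1]]
  ]
}}

```text
time: 34.8
eef_pos: [0.5493, 0.1459, 0.1564]
tcp_rot: [0.676, 0.737, 0.002, 0.004]
contact_force: [-0.1, 0.8, 2.7]
opening: 0.194
```

Run:
```python
from h import *
err((.5457,.1453,.157),94.93)
```

```text
pos [0.5493 0.1459 0.1564] psi 94.97 zaxis [ 0.0082 -0.0019 -1.    ] F [-0.1  0.8  2.7] op 0.194 t 34.8
shift tool [-0.0003 -0.0037 -0.0007]
turn tool deg [0.46 0.15 0.04]
```

Emit:
{"fn": "apply_moves", "kwargs": {
  "moves": [
    [[0,0,-0.002,0,0,0,1],[0,0,-0.002,0,0,0,1],[0,0,-0.002,0,0,0,1],[0,0,-0.002,0,0,0,1]]
  ]
}}

```text
time: 35.2
eef_pos: [0.5472, 0.1457, 0.1584]
tcp_rot: [0.676, 0.737, 0.001, 0.002]
contact_force: [4.0, 2.1, -12.3]
opening: 0.197
```

Emit:
{"fn": "apply_moves", "kwargs": {
  "moves": [
    [[0,0,-0.003,0,0,0,1],[0,0,-0.003,0,0,0,1]]
  ]
}}

```text
time: 35.4
eef_pos: [0.5466, 0.1456, 0.1584]
tcp_rot: [0.676, 0.737, 0.001, 0.002]
contact_force: [7.1, 1.7, -16.2]
opening: 0.191
```

Emit:
{"fn": "apply_moves", "kwargs": {
  "moves": [
    [[0,0,-0.004,0,0,0,1],[0,0,-0.004,0,0,0,1],[0,0,-0.004,0,0,0,1],[0,0,-0.003,0,0,0,1]]
  ]
}}

```text
time: 35.8
eef_pos: [0.546, 0.1456, 0.1583]
tcp_rot: [0.676, 0.737, 0.003, 0.003]
contact_force: [5.5, 2.4, -13.7]
opening: 0.188
```

Run:
```python
from h import *
err((.5487,.146,.157),94.93); print(ctrl.get_state()['wrist_torque'].round(2))
```

```text
pos [0.546  0.1456 0.1583] psi 94.92 zaxis [ 8.8e-03 -4.0e-04 -1.0e+00] F [  5.5   2.4 -13.7] op 0.188 t 35.8
shift tool [0.0002 0.0027 0.0014]
turn tool deg [ 0.5   0.07 -0.01]
[ 0.15 -1.55  0.02]
```

The hood rose 2 mm, then held against about 14–16 N. The moment about x is near zero, so the load is shared left and right. Pressing home once more, then releasing.

Emit:
{"fn": "apply_moves", "kwargs": {
  "moves": [
    [[0,0.002,0.003,0,0,0,1],[0,0,0.003,0,0,0,1],[0,0,0.002,0,0,0,1],[0,0,0,0,0,0,1],[0,0,0,0,0,0,0.3],[0,0,0,0,0,0,0],[0,0,0,0,0,0,0],[0,0,-0.01,0,0,0,0],[0,0,-0.03,0,0,0,0],[0,0,-0.03,0,0,0,0],[0,0,-0.02,0,0,0,0]]
  ]
}}

```text
time: 36.9
eef_pos: [0.5468, 0.1457, 0.2493]
tcp_rot: [0.676, 0.737, -0.001, 0.0]
contact_force: [0.1, 0.5, 0.0]
opening: 0.5
```

Run:
```python
from h import *
im=snap('top','t6.png');snap('side','s8.png')
b=cv2.imread('pics/s8.png')[130:270,200:370];a=cv2.imread('pics/t6.png')[160:290,225:345]
o=np.zeros((600,800,3),np.uint8);o[:300,:364]=cv2.resize(b,(364,300),interpolation=cv2.INTER_CUBIC);o[:472,364:]=cv2.resize(a,(436,472),interpolation=cv2.INTER_CUBIC)
cv2.imwrite('pics/m.png',o);err((.4145,.1345,.2),0)
```

```text
pos [0.5484 0.1459 0.2514] psi 94.94 zaxis [ 0.0051 -0.0013 -1.    ] F [-0.6  0.1  0.4] op 0.5 t 37.0
shift tool [ 0.0003 -0.1346  0.0508]
turn tool deg [ 0.3  -0.16 94.94]
```

View pics/m.png

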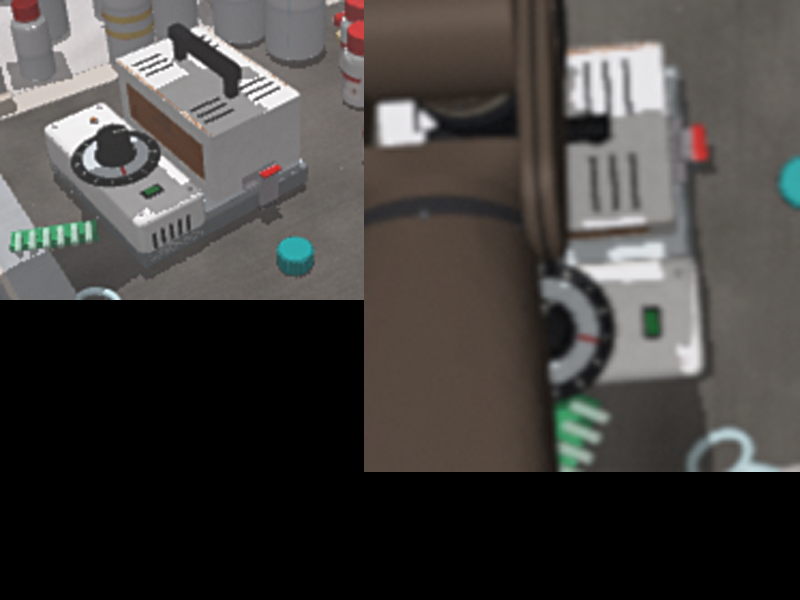

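Run:
```python
from h import *
p=np.array([.5465,.1455,.0861])
def rep(cam,f,k,zr):
    im=cv2.imread(f)[:,:,::-1].astype(int)
    kp=pix(cam,(*k,zr))
    ys,xs=np.mgrid[0:400,0:640]
    near=np.hypot(xs-kp[0],ys-kp[1])<22
    red=near&(im[...,0]>im[...,1]+50)&(im[...,0]>im[...,2]+50)
    w=(im[...,0]-im[...,1])[red].astype(float)
    if red.sum():
        c=(np.average(xs[red],weights=w),np.average(ys[red],weights=w));m=world(cam,*c,zr)[:2]-k
        print(cam,f,'mark n',red.sum(),'r',np.hypot(*m).round(4),'cw',np.degrees(p[2]-np.arctan2(m[1],m[0])).round(1))
# ring centre by dark ring
for f in('t0.png',):
    g=cv2.imread('pics/'+f,0);kp=pix('top',(.415,.134,.08));ys,xs=np.mgrid[0:400,0:640];d=np.hypot(xs-kp[0],ys-kp[1])
    m=((g<75)&(d<21)&(d>11));
    cs,_=cv2.findContours((( g<75)&(d<23)).astype(np.uint8),cv2.RETR_EXTERNAL,cv2.CHAIN_APPROX_NONE);c=max(cs,key=len)
    e=cv2.fitEllipse(c);print('ring',e,world('top',*e[0],.08))
    for z in(.08,):rep('top','pics/'+f,world('top',*e[0],z)[:2],z)
for k in((.4145,.134),(.416,.134)):
    k=np.array(k)
    rep('top','pics/t0.png',k,.082);rep('top','pics/t3.png' if 0 else 'pics/t0.png',k,.082);rep('side','pics/s8.png',k,.082)
a=cv2.imread('pics/t0.png')[235:268,258:292];b=cv2.imread('pics/s8.png')[180:225,225:285]
o=np.zeros((500,800,3),np.uint8);o[:388,:400]=cv2.resize(a,(400,388),interpolation=cv2.INTER_CUBIC);o[:300,400:]=cv2.resize(b,(400,300),interpolation=cv2.INTER_CUBIC);cv2.imwrite('pics/k.png',o)
# white pointer
im=cv2.imread('pics/t0.png');print(im[240:256,268:282].min(2))
```

```text
ring ((274.6595764160156, 263.71990966796875), (14.188791275024414, 30.504806518554688), 95.95478057861328) [0.3839855  0.13498431 0.08      ]
top pics/t0.png mark n 5 r 0.0413 cw 51.0
top pics/t0.png mark n 5 r 0.029 cw 98.8
top pics/t0.png mark n 5 r 0.029 cw 98.8
side pics/s8.png mark n 5 r 0.0073 cw 86.4
top pics/t0.png mark n 5 r 0.0291 cw 101.7
top pics/t0.png mark n 5 r 0.0291 cw 101.7
side pics/s8.png mark n 5 r 0.0072 cw 98.2
[[198 199 199 199 200 199 199 199 200 201 199 199 198 198]
 [198 198 198 190 185 183 179 182 189 193 195 198 198 199]
 [196 190 176 149 127 111 105 121 147 159 168 181 193 199]
 [184 151 112  80  58  62  91  99 111 104  98 122 163 190]
 [148  99  55  34  36  80 131 116  77  49  38  59 106 161]
 [ 90  52  36  33  47  92 131 110  59  26  23  28  55 108]
 [ 52  33  36  36  61 109 130 101  55  34  29  21  24  59]
 [ 39  36  37  37  76 128 124  81  45  39  36  27  19  34]
 [ 35  37  39  41  87 139 123  69  41  38  38  30  21  25]
 [ 38  40  38  44  79 118 102  59  39  39  40  35  26  17]
 [ 37  40  39  40  53  72  64  45  40  40  40  37  27  17]
 [ 38  39  40  40  41  44  43  40  41  41  41  36  25  15]
 [ 37  38  40  40  41  41  43  42  41  41  40  33  20  15]
 [ 39  40  41  41  41  42  42  41  42  42  39  28  17  15]
 [ 35  39  40  42  41  42  43  42  41  40  36  20  13  23]
 [ 36  36  38  42  43  42  42  42  41  37  27  19  19  53]]
```

```bash
cat > knob.py <<'E'
from h import *
YAW=.0861
def cw(d): return np.degrees(YAW-np.arctan2(d[1],d[0]))
def meas(cam,im,k,zr=.082,zt=.1155):
    im=im.astype(int); ys,xs=np.mgrid[0:400,0:640]
    c=pix(cam,(*k,zr)); rd=np.clip(im[...,0]-np.maximum(im[...,1],im[...,2])-12,0,None)
    P=np.array([[*(world(cam,x,y,zr)[:2]-k),rd[y,x]] for y in range(int(c[1])-25,int(c[1])+26) for x in range(int(c[0])-25,int(c[0])+26)])
    r=np.hypot(P[:,0],P[:,1]);s=(r>.021)&(r<.041)&(P[:,2]>0);P=P[s]
    m=np.average(P[:,:2],axis=0,weights=P[:,2]);print(cam,'mark n',s.sum(),'w',P[:,2].sum(),'r',np.hypot(*m).round(4),'cw',cw(m).round(1))
    c=pix(cam,(*k,zt)); g=im.min(2)
    P=np.array([[*(world(cam,x,y,zt)[:2]-k),g[y,x]] for y in range(int(c[1])-12,int(c[1])+13) for x in range(int(c[0])-12,int(c[0])+13)],float)
    r=np.hypot(P[:,0],P[:,1]);s=(r<.0155)&(P[:,2]>58);P=P[s];w=P[:,2]-45
    m=np.average(P[:,:2],axis=0,weights=w);_,V=np.linalg.eigh(np.cov(P[:,:2].T,aweights=w));d=V[:,1]*np.sign(V[:,1]@m)
    print(cam,'ptr n',s.sum(),'mean',m.round(4),'cw pos',cw(m).round(1),'cw line',cw(d).round(1))
E
python3 - <<'E'
from knob import *
rd=lambda f:cv2.imread('pics/'+f)[:,:,::-1]
for k in([.4145,.134],[.4165,.1335]):
    k=np.array(k);print(k)
    meas('top',rd('t0.png'),k); meas('side',rd('s8.png'),k); meas('side',rd('s0.png'),k)
# knob top disk centre in top image
g=cv2.imread('pics/t0.png',0);c=pix('top',(.4155,.134,.115));ys,xs=np.mgrid[0:400,0:640]
for rr in(7,9):
  m=(np.hypot(xs-c[0],ys-c[1])<rr+2)
  print(c)
print(g[238:266,262:290:1])
E
```

```text
[0.4145 0.134 ]
top mark n 15 w 458.0 r 0.0293 cw 98.8Traceback (most recent call last):
  File "<stdin>", line 5, in <module>
  File "knob.py", line 11, in meas
    P=np.array([[*(world(cam,x,y,zt)[:2]-k),g[y,x]] for y in range(int(c[1])-12,int(c[1])+13) for x in range(int(c[0])-12,int(c[0])+13)],float)
                   ~~~~~^^^^^^^^^^^^
  File "h.py", line 10, in world
    c=ctrl.get_calibration(cam); K=np.array(c['camera_matrix']); T=np.array(c['cam_to_world'])
ValueError: time passes only in moves, steps and waits
```

```bash
sed -i 's/ctrl.get_calibration(cam)/CAL(cam)/; s/^from plant import ctrl/from plant import ctrl\nimport functools\nCAL=functools.lru_cache(None)(ctrl.get_calibration)/' h.py
python3 - <<'E'
from knob import *
rd=lambda f:cv2.imread('pics/'+f)[:,:,::-1]
for k in([.4145,.134],[.4165,.1335]):
    k=np.array(k);print(k)
    meas('top',rd('t0.png'),k); meas('side',rd('s8.png'),k); meas('side',rd('s0.png'),k)
g=cv2.imread('pics/t0.png',0);print(g[237:267,261:289])
E
```

```text
[0.4145 0.134 ]
top mark n 15 w 458.0 r 0.0293 cw 98.8
top ptr n 18 mean [0.0098 0.0012] cw pos -1.9 cw line 20.1
side mark n 8 w 309.0 r 0.0267 cw 97.9
side ptr n 12 mean [0.0093 0.003 ] cw pos -13.1 cw line 21.4
side mark n 8 w 608.0 r 0.0265 cw 97.6
side ptr n 65 mean [ 0.004  -0.0001] cw pos 6.6 cw line -21.4
[0.4165 0.1335]
top mark n 15 w 458.0 r 0.029 cw 102.8
top ptr n 22 mean [0.009  0.0014] cw pos -3.6 cw line 20.9
side mark n 7 w 256.0 r 0.0275 cw 102.8
side ptr n 13 mean [0.0084 0.0034] cw pos -17.1 cw line 16.1
side mark n 7 w 495.0 r 0.0273 cw 102.5
side ptr n 68 mean [0.0034 0.0004] cw pos -1.4 cw line -15.2
[[150  91  49  36  37  39  63  97 115 133 157 180 192 193 191 188 176 159
  138 119  89  57  41  36  36  45  73 119]
 [ 87  49  36  38  48  73 119 167 187 191 195 202 205 206 205 204 202 198
  192 182 152 112  76  49  42  57  66  78]
 [ 46  37  37  57 100 138 173 197 203 204 203 204 204 204 204 204 206 205
  203 202 193 172 139  94  64  76  77  59]
 [ 37  37  50  99 160 188 198 202 202 203 204 204 203 203 204 204 205 204
  203 203 203 201 191 154 101  74  61  44]
 
[... 2341 characters left out ...]
 37  60 114 168 198 204 204 206 208 208 201 199 197 194 197 201 205 209
  211 211 208 205 193 163 113  65  41  44]
 [ 37  44  74 124 169 191 200 206 207 207 205 206 208 209 209 208 206 209
  211 210 205 191 155 105  63  43  38  39]
 [ 45  53  77  94 109 139 171 192 202 205 205 205 208 208 209 207 206 208
  209 199 184 152 107  67  44  40  41  50]
 [ 74  74  87  75  58  72 103 142 174 189 194 198 204 207 208 201 194 193
  187 155 116  89  90  84  60  44  42  67]
 [112  86  74  54  41  40  47  74 103 131 149 160 175 186 187 170 145 128
  111  82  54  55  91 105  82  51  46  66]
 [133  88  59  44  39  40  38  42  56  71  80  86  95 103 102  94  78  63
   50  41  38  44  67  90  78  53  48  56]]
```

```bash
cat >> knob.py <<'E'
def edge(cam,g,k,z,r0,r1,sign):
    from scipy.ndimage import map_coordinates
    from scipy.optimize import least_squares
    pts=[]
    for t in np.linspace(0,2*np.pi,90,endpoint=False):
        rr=np.linspace(r0,r1,60);q=np.array([pix(cam,(k[0]+r*np.cos(t),k[1]+r*np.sin(t),z)) for r in rr])
        v=map_coordinates(g.astype(float),[q[:,1],q[:,0]],order=1);d=sign*np.gradient(v);i=d.argmax()
        if d[i]>3 and 2<i<57: pts.append(k+rr[i]*np.array([np.cos(t),np.sin(t)]))
    pts=np.array(pts)
    f=least_squares(lambda p:np.hypot(*(pts-p[:2]).T)-p[2],[*k,(r0+r1)/2],loss='soft_l1',f_scale=.001)
    print(cam,'n',len(pts),'circle',f.x.round(4),'rms mm',(1e3*np.sqrt(np.mean(f.fun**2))).round(2)); return f.x
E
python3 - <<'E'
from knob import *
rd=lambda f:cv2.imread('pics/'+f)[:,:,::-1]
k=np.array([.416,.134])
for cam,f in(('top','t0.png'),('side','s8.png')):
    g=cv2.imread('pics/'+f,0)
    for z in(.079,.083):
        c=edge(cam,g,k,z,.036,.058,1);meas(cam,rd(f),c[:2],z)
        edge(cam,g,k,z,.028,.042,-1)
E
```

```text
top n 77 circle [0.4172 0.1363 0.0512] rms mm 1.5
top mark n 16 w 465.0 r 0.0314 cw 103.1
top ptr n 21 mean [ 0.0083 -0.0014] cw pos 14.2 cw line 18.8
top n 74 circle [0.4175 0.1365 0.0385] rms mm 0.89
top n 80 circle [0.4169 0.1359 0.0511] rms mm 1.52
top mark n 16 w 465.0 r 0.0313 cw 102.9
top ptr n 21 mean [ 0.0086 -0.0009] cw pos 11.1 cw line 18.8
top n 77 circle [0.4175 0.1361 0.0384] rms mm 0.89
side n 82 circle [0.418  0.138  0.0519] rms mm 3.75
side mark n 8 w 309.0 r 0.0275 cw 102.5
side ptr n 25 mean [0.0059 0.0042] cw pos -30.2 cw line 59.5
side n 52 circle [0.4177 0.1391 0.0371] rms mm 0.86
side n 82 circle [0.4164 0.1335 0.0517] rms mm 1.28
side mark n 9 w 344.0 r 0.0269 cw 102.8
side ptr n 13 mean [0.0085 0.0034] cw pos -16.7 cw line 16.1
side n 65 circle [0.4173 0.1362 0.0383] rms mm 1.17
```

Emit:
{"fn": "apply_moves", "kwargs": {
  "moves": [
    [[0,-0.033,0,0,0,0,-0.3],[0,-0.033,0,0,0,0,-0.3],[0,-0.033,0,0,0,0,-0.3],[0,-0.028,0,0,0,0,-0.3],[0,0,0.03,0,0,0,-0.3],[0,0,0.03,0,0,0,-0.3],[0,0,0.02,0,0,0,-0.3],[0,0,0,0,0,0,-0.3]]
  ]
}}

```text
time: 37.8
eef_pos: [0.4147, 0.1341, 0.1628]
tcp_rot: [0.676, 0.737, -0.0, 0.001]
contact_force: [-0.2, -0.4, 0.9]
opening: 0.652
```

Run:
```python
from h import *
err((.4173,.1362,.092),95)
```

```text
pos [0.4147 0.1341 0.1628] psi 94.93 zaxis [ 0.0014 -0.0015 -1.    ] F [-0.2 -0.4  0.9] op 0.652 t 37.8
shift tool [0.002  0.0027 0.0708]
turn tool deg [ 0.07  0.1  -0.07]
```

Emit:
{"fn": "apply_moves", "kwargs": {
  "moves": [
    [[0.002,0.002,0.025,0,0,0,-0.3],[0,0,0.02,0,0,0,-0.3],[0,0,0.012,0,0,0,-0.3],[0,0,0,0,0,0,-0.3],[0,0,0,0,0,0,-0.3]]
  ]
}}

```text
time: 38.3
eef_pos: [0.4183, 0.1363, 0.1062]
tcp_rot: [0.676, 0.737, 0.001, 0.002]
contact_force: [-0.4, -1.2, 0.2]
opening: 0.65
```

Run:
```python
from h import *
err((.4173,.1362,.092),95)
```

```text
pos [0.4183 0.1363 0.1062] psi 94.92 zaxis [ 0.0038 -0.0013 -1.    ] F [-0.4 -1.2  0.2] op 0.65 t 38.3
shift tool [ 0.     -0.001   0.0142]
turn tool deg [ 0.21  0.09 -0.08]
```

Emit:
{"fn": "apply_moves", "kwargs": {
  "moves": [
    [[0,-0.002,0.008,0.2,0,0,-0.3],[0,0,0.004,0,0,0,-0.3],[0,0,0,0,0,0,1],[0,0,0,0,0,0,1],[0,0,0,0,0,0,1]]
  ],
  "force": 30
}}

```text
time: 38.8
eef_pos: [0.418, 0.1363, 0.0964]
tcp_rot: [0.676, 0.737, 0.001, 0.002]
contact_force: [-0.3, -0.5, -2.1]
opening: 0.42
```

Run:
```python
from h import *
err((.4173,.1362,.092),95)
```

```text
pos [0.418  0.1363 0.0964] psi 94.93 zaxis [ 0.0046 -0.0013 -1.    ] F [-0.3 -0.5 -2.1] op 0.42 t 38.8
shift tool [ 0.     -0.0007  0.0044]
turn tool deg [ 0.25  0.1  -0.07]
```

Emit:
{"fn": "apply_moves", "kwargs": {
  "moves": [
    [[0,0,0,0,0,7,1],[0,0,0,0,0,7,1],[0,0,0,0,0,7,1],[0,0,0,0,0,7,1],[0,0,0,0,0,7,1],[0,0,0,0,0,7,1]]
  ]
}}

```text
time: 39.4
eef_pos: [0.4169, 0.1366, 0.0964]
tcp_rot: [0.901, 0.434, 0.001, 0.001]
contact_force: [-0.0, 1.1, -0.6]
opening: 0.422
```

Run:
```python
from h import *
err((.4173,.1362,.096))
```

```text
pos [0.4169 0.1366 0.0964] psi 51.4 zaxis [ 0.0026 -0.0012 -1.    ] F [-0.   1.1 -0.6] op 0.422 t 39.4
shift tool [-0.      0.0005  0.0004]
turn tool deg [ 0.16 -0.04 -0.  ]
```

Emit:
{"fn": "apply_moves", "kwargs": {
  "moves": [
    [[0,0,0,0,0,7,1],[0,0,0,0,0,7,1],[0,0,0,0,0,7,1],[0,0,0,0,0,7,1],[0,0,0,0,0,7,1],[0,0,0,0,0,4,1],[0,0,0,0,0,0,1]]
  ]
}}

```text
time: 40.1
eef_pos: [0.4163, 0.1375, 0.0964]
tcp_rot: [0.996, 0.094, 0.001, 0.0]
contact_force: [0.2, -0.0, -0.2]
opening: 0.419
```

Run:
```python
from h import *
err((.4173,.1362,.096))
```

```text
pos [0.4163 0.1375 0.0964] psi 10.8 zaxis [ 2.9e-03  1.0e-04 -1.0e+00] F [ 0.2 -0.  -0.2] op 0.419 t 40.1
shift tool [0.0007 0.0015 0.0004]
turn tool deg [ 0.03 -0.17 -0.  ]
```

Emit:
{"fn": "apply_moves", "kwargs": {
  "moves": [
    [[0,0,0,0,0,0,0],[0,0,0,0,0,0,-0.2],[0,0,0,0,0,0,-0.3],[0,0,-0.03,0,0,0,-0.3],[0,0,-0.04,0,0,0,-0.3],[0,0,-0.03,0,0,0,-0.3],[0.01,0.047,0,0,0,0,-0.3],[0.01,0.047,0,0,0,0,-0.3],[0.01,0.047,0,0,0,0,-0.3],[0.01,0.047,0,0,0,0,-0.3],[0.01,0.047,0,0,0,0,-0.3],[0.01,0.047,0,0,0,0,-0.3]]
  ]
}}

```text
time: 41.3
eef_pos: [0.5346, -0.1311, 0.2044]
tcp_rot: [0.994, 0.105, 0.006, 0.001]
contact_force: [0.1, -0.0, 0.3]
opening: 0.65
```

Run:
```python
from knob import *
t=snap('top','t7.png');s=snap('side','s9.png');err()
k=np.array([.4173,.1362])
meas('top',t,k);meas('side',s,k)
g=cv2.cvtColor(t,cv2.COLOR_RGB2GRAY);edge('top',g,k,.08,.028,.042,-1)
c=pix('top',(*k,.1));x,y=int(c[0])-18,int(c[1])-18;print(x,y)
a=t[y:y+36,x:x+36];b=s[185:225,225:285]
o=np.zeros((400,800,3),np.uint8);o[:400,:400]=cv2.resize(a,(400,400),interpolation=cv2.INTER_CUBIC);o[:267,400:]=cv2.resize(b,(400,267),interpolation=cv2.INTER_CUBIC);cv2.imwrite('pics/k2.png',o[:,:,::-1])
```

```text
pos [ 0.5358 -0.1343  0.2045] psi 11.73 zaxis [ 0.0129 -0.0025 -0.9999] F [-0.2  0.8 -0.6] op 0.654 t 41.4
turn tool deg [ 0.29 -0.7  -0.  ]
top mark n 17 w 503.0 r 0.0316 cw 103.6
top ptr n 24 mean [-0.0005 -0.0084] cw pos 98.4 cw line 102.7
side mark n 9 w 681.0 r 0.0283 cw 103.2
side ptr n 74 mean [-0.0003 -0.0032] cw pos 100.0 cw line 88.2
top n 90 circle [0.4178 0.1369 0.0386] rms mm 0.84
255 232
```

View pics/k2.png

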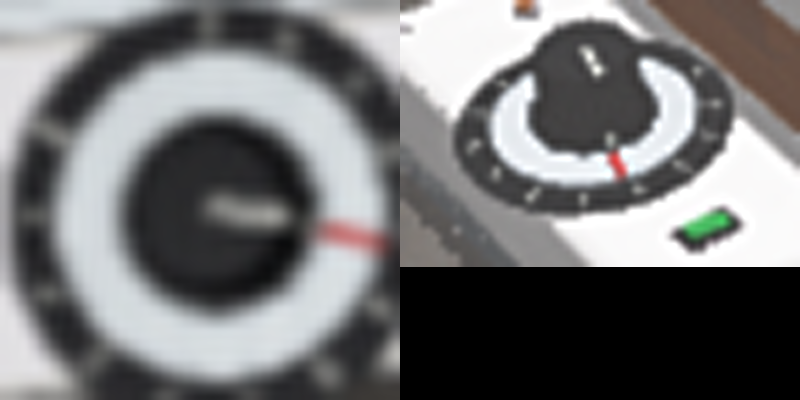

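The pointer lines up with the red mark: about 103° against 103.5° from the top, and the pointer's skirt line meets the mark in the side view. Last, a check that the hood hasn't moved, then hand in.

Emit:
{"fn": "apply_moves", "kwargs": {
  "moves": [
    [[0,0,0,0,0,0,-0.3],[0,0,0,0,0,0,-0.3],[0,0,0,0,0,0,-0.3]]
  ]
}}

```text
time: 41.7
eef_pos: [0.5352, -0.1338, 0.2038]
tcp_rot: [0.995, 0.102, 0.006, 0.001]
contact_force: [0.1, 0.8, 0.3]
opening: 0.65
```

Run:
```python
from h import *
a=cv2.imread('pics/s8.png');b=ctrl.read_camera('side')[:,:,::-1].copy()
for n,(x,y,w,h) in(('hood',(258,150,80,75)),('window',(255,175,40,40)),('catchR',(315,200,20,16))):
  r=cv2.matchTemplate(b[y-6:y+h+6,x-6:x+w+6],a[y:y+h,x:x+w],cv2.TM_CCOEFF_NORMED);_,v,_,l=cv2.minMaxLoc(r);print(n,round(v,3),l[0]-6,l[1]-6)
s=ctrl.get_state();print(s['time'],s['contact_force'].round(1),abs(s['dq']).max());print(ctrl.sign_off())
```

```text
hood 0.847 0 0
window 0.892 0 0
catchR 0.999 0 0
41.75 [0.8 0.9 0.5] 0.003205722548007195
the job is handed in; nothing more can be done
None
```

The UV box is loaded, closed and set, and I handed the job in at about 42 s; the sign-off gave no verdict.

- **Loading:** Both vials that were present stand in the blue-matted tray. The red, blue and white caps are in the steel tray, where they came to rest tilted on edge rather than flat. The red cap was knocked aside during the run, so I located it again and then picked it up. The turquoise cap, both bottles and the jar cap were left alone.
- **Hood:** I pressed it home with about 19 N. Tugged upward with 14–16 N, it rose 2 mm and held, with the load balanced left and right. I pressed it home once more before letting go. The last side image shows it unmoved since then, with the right catch over the flange. I could not see the left catch, so that side rests on the balanced tug.
- **Timer:** I turned the knob about 84° clockwise. In the top view the pointer's line reads 102.7° and the red mark 103.6°, and in the side view the pointer meets the mark.
- **Readings that disagreed:** Two other pointer estimates came out lower, at 98–100° from its position and 88° from the side-view line fit. I set those aside as less reliable because they depend on the assumed knob centre or on very few pixels.

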